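# Set and clamp the grinder's length gauge, then sort the tool blanks by it

## Robot

A 6-joint arm with a two-finger parallel gripper is mounted at the origin on the work surface. World frame = base frame: x ahead of the robot, y to its left, z up, the work surface at z = 0. Lengths are in m, angles in degrees, forces in N, time in s.
With the tool pointing down it reaches from about 0.4 to 0.825 m from the base axis. Payload 7 kg.
Tool frame: the origin (TCP) lies at the centre of the arm's flange, where the gripper is bolted on; the fingertips stand 178 mm ahead of it and the grasp point (between the pads) lies 159 mm ahead of it; x points along the fingers, y is the direction in which the jaws open and shut, and the axes are right-handed (so a half turn about x gives the same grasp; the last joint's range is limited). The gripper opens to 88 mm and grips with 3 to 60 N. Pads are 19 mm wide; open, the fingers measure 130 mm over their backs; the gripper's body (78 mm by 193 mm) begins 47 mm behind the grasp point.
Start: joints at [92.825, 20.546, 0.682, 0, -70.136, -16.507], TCP at [0.16, 0.656, 0.405] pointing down, gripper open.
Joint ranges: [-176.03, 176.03], [-82.01, 121.73], [-58.28, 71.71], [-173.87, 95.51], [-174.79, -0.11], [-173.66, 173.66]. Speed limits (degrees/s): [136.94, 136.94, 172.46, 180, 180, 180].

## Interface

Orientations are given as [roll, pitch, yaw] about the fixed x, y, z axes, in that order (R = Rz(yaw) Ry(pitch) Rx(roll)).
In Python, from plant import ctrl gives the robot as it stands. The module is installed in compiled form; this text tells all that it offers.
- The arm moves only by the shell command python3 -m inch 'ROWS'. ROWS is JSON, one flat list of numbers, 7 for each row, row after row: the shift along the tool's x, y, z in m, then the turn, a rotation vector about the tool's x, y, z in degrees, then the finger opening in m, from 0 to 0.0876. In form: [dx, dy, dz, rx, ry, rz, hand, dx, dy, dz, rx, ry, rz, hand, ...]. A call has 1 to 20 rows; each row shifts and turns the pose as measured when the row begins, along the tool's axes as they then stand; what a row does not reach is not made up. A row lasts 1/8 s, in which the tool goes at most 62.5 mm and 10.7 degrees, less where a joint would pass 70% of its speed; a pose out of reach is approached as far as the arm can. A call with a gripper value outside its range is refused whole. The fingers move at their own pace and stop on an object; the grip force is fixed at half the most. Time passes only in rows, so rows that do not move let the fingers close. It gives the time, the measured TCP pose, the force and the opening at its end, in the units of the state.
- ctrl.get_obs(): the state, without advancing time (a new reading comes with each control period).
- ctrl.snapshot(name): name is "scene" or "side" or "wrist"; returns a dict with "color" (400x640x3 uint8, red, green, blue), "depth" (400x640 float32, m along the optical axis (not along the pixel's ray), 0 where there is no reading), "K" (3x3 intrinsics, pixels), "position" and "attitude" of the camera in the world; the wrist camera has in their place "hand_eye" (4x4, takes a point from camera to tool coordinates, whose origin is the TCP and whose axes are the tool frame's). Camera axes: x right, y up, looking along -z (the intrinsics and any distortion apply to the point x, -y, -z); pixel columns grow to the right and rows downward; lengths in m; the calibration is good to about 2 mm. A picture is of the moment at which its call begins: read the wrist's pose just before it.
- ctrl.close_job(): hands the job in, once; it reports no verdict.
The state is a dict: "clock": time; "joint_pos": joint angles; "qvel": joint speeds; "tau": joint torques, N m; "tool_pos": TCP position; "orientation": TCP orientation; "force": force on the tool from outside, world axes, zero at the start; "moment": the same for the moment, N m; "opening": finger opening in m.
Only numpy, scipy, OpenCV 4.12 (cv2) and the standard library are available. Lean on these libraries where they do the work, as an engineer would, in place of code of your own. Each camera call takes 0.05 s, during which the arm holds its last target.

## Task

Set the length gauge from the setting bar: take the bar from its wooden rest and lay it in the gauge's channel, slide the stop up with its cam lever released until the bar is snug between anvil and stop, flip the cam lever over fully down to clamp the stop there, and put the bar back lying in its rest without shifting the stop. Sort the loose tool pieces on the bench by that length: the raw blanks, longer than the bar, lie in the long steel tray, and the finished cutters, shorter than it, in the square wooden box. Leave the flange, the bottle and the other things on the bench where they are.

Things in the scene. Friction and masses are not known exactly. Their poses are not given: they have to be found in the camera images.
- gauge: length gauge fixed to the bench: green base plate 120 mm deep (x), 260 mm long (y), 20 mm thick. Origin on the bench, under the plate. On it, along y: in front an open channel, and behind it at x 13 to 35 mm a steel rail, top at z 54 mm, that carries the sliding stop. At the -y end stands the fixed anvil
- channel (a point): middle of the anvil's face at channel floor level, 20 mm over the bench, at gauge x -35, y -85 mm; axes as the gauge's. The channel runs from here 205 mm to +y, 34 mm wide between two lips 8 mm high, 6 mm thick. The anvil is a dark block 60 mm wide (x), 28 mm thick (to -y), 34 mm higher than this point
- stop (a joint): sliding stop: 0 to 0.09 m slid from the far (+y) end of the rail towards the anvil (gauge -y). Gap between anvil face and stop face = 0.165 m minus this value. A dark block on the rail, 46 mm (x) by 44 mm (y), top 72 mm over the bench, with a plate across the channel. Slides with about 5 N of friction, stays where it is left, whether the lever is up or down
- stop_face (a point): middle of the stop face at channel floor level (20 mm over the bench), axes as the gauge's; moves with the stop. The face is the -y side of a plate 16 mm thick (y), reaching across the channel from the rail to x = -50 mm from here, from 14 to 50 mm above this point; push on the plate's +y side
- lever (a joint): cam lever on the stop: 0 = released, standing up, leaning 0.15 rad away from the robot (gauge +x); grows as it swings over the top towards the robot (gauge -x); 1.66 rad = fully down, clamped, almost level over the stop's plate. Steel arm 9 mm thick, 15 wide, black grip at its end 14 mm thick, 18 wide, 36 long; takes about 2 N at the grip and stays where it is left
- lever_hinge (a point): point on the lever's hinge axis (axis along the gauge's y, 84 mm above the bench), in the middle of the lever's width; it moves with the stop: 22 mm to the +y side of the stop face, at gauge x = 24 mm
- lever_tip (a point): free end of the cam lever, on its centre line, 90 mm from the hinge axis
- bar: setting bar: bright aluminium square bar 28 x 100 x 28 mm, 0.3 to 0.55 kg. Origin at its centre, long axis y
- rest: the setting bar's wooden rest, fixed: plate 70 x 130 mm, long axis y, 12 mm thick, with two lips 8 mm high (8 mm thick) along it that leave a trough 38 mm wide; the bar lies along y on the trough's floor (z 12 mm). Origin under its centre on the bench
- long_tray: open sheet steel tray for raw blanks, fixed, 170 (x) x 136 (y) x 30 mm high, walls and floor 4 mm. Origin under its centre on the bench
- square_box: open square wooden box for finished cutters, fixed, 132 x 132 x 42 mm high, walls and floor 9 mm. Origin under its centre on the bench
- blank0: raw tool blank (may be absent): plain dark square steel bar 115 x 18 x 18 mm, 0.15 to 0.31 kg, longer than the setting bar. Origin at its centre, long axis x
- blank1: raw tool blank (may be absent): plain dark square steel bar 115 x 18 x 18 mm, 0.15 to 0.31 kg, longer than the setting bar. Origin at its centre, long axis x
- blank2: raw tool blank (may be absent): plain dark square steel bar 115 x 18 x 18 mm, 0.15 to 0.31 kg, longer than the setting bar. Origin at its centre, long axis x
- cutter0: finished cutter (may be absent): dark square steel shank 52 x 18 x 18 mm (x -40 to +12 mm) with a ground nose 10 x 10 mm to x = +40 mm; 80 mm long in all, shorter than the setting bar, 0.08 to 0.17 kg. Origin on its axis at mid length, long axis x
- cutter1: finished cutter (may be absent): dark square steel shank 52 x 18 x 18 mm (x -40 to +12 mm) with a ground nose 10 x 10 mm to x = +40 mm; 80 mm long in all, shorter than the setting bar, 0.08 to 0.17 kg. Origin on its axis at mid length, long axis x
- cutter2: finished cutter (may be absent): dark square steel shank 52 x 18 x 18 mm (x -40 to +12 mm) with a ground nose 10 x 10 mm to x = +40 mm; 80 mm long in all, shorter than the setting bar, 0.08 to 0.17 kg. Origin on its axis at mid length, long axis x
- flange: bystander: steel wheel flange, disc 62 mm wide with a hub 28 mm wide, 24 mm high, lying among the pieces. Origin under its centre
- vblock: bystander: dark steel block, fixed, 75 x 95 x 45 mm. Origin under its centre
- oiler: bystander: yellow oil bottle, 64 mm wide, 150 mm high. Origin under its centre
- cup: bystander: blue mug, 80 mm wide, 90 mm high. Origin under its centre
- spanner: bystander: spanner 190 mm long lying behind the gauge
- brush: bystander: brush 190 mm long lying behind the gauge
Mind the look-alikes: they are no part of the job. Leave any yellow look-alike of the bar alone. Leave any turquoise look-alike of the cutter2 alone.

How it is judged:
By the outcome, as a careful person would: the job done as asked, in the order asked, and still so for the second after the job is handed in, with the robot touching nothing.
Of blank0, blank1, blank2, cutter0, cutter1, cutter2 only 3 to 5 are there at a start; the rules pass over those that are not, and their reading is None.
At some moment in a run one of blank0, blank1, blank2, cutter0, cutter1, cutter2 may be knocked a few centimetres aside while the robot is not near it.
Once in a run the grip may slacken for a moment while it holds something.
It also fails if it takes over 210 s, if anything falls off the work surface, if the arm or the gripper's body presses on something with over 40 N, if the wrist force passes 120 N, or if a joint passes its speed limit or range.

## Working session

There is one attempt and no reset: what is moved stays moved. The work goes in short steps, Python scripts to look and compute and a shell command to move; the robot and the scene stay as the last step left them, time stands still between calls to the robot, and variables do not carry over. Pictures are saved under pics/ and viewed, and the job is handed in when it is done.

```bash
mkdir -p pics; cat > h.py <<'E'
import numpy as np, cv2
from plant import ctrl
from scipy.spatial.transform import Rotation as R
def obs(): return ctrl.get_obs()
def T_tool(o=None):
    o=o or obs(); T=np.eye(4); T[:3,:3]=R.from_euler('xyz',o['orientation'],degrees=True).as_matrix(); T[:3,3]=o['tool_pos']; return T
E
python3 - <<'E'
from h import *
o=obs(); print(o)
for n in ['scene','side','wrist']:
    s=ctrl.snapshot(n); cv2.imwrite(f'pics/{n}0.png',s['color'][:,:,::-1]); np.savez(f'{n}0.npz',**s)
    print(n,{k:(v if k not in('color','depth') else v.shape) for k,v in s.items()})
E
```

```text
{'clock': 0.0, 'joint_pos': array([ 9.28235877e+01,  2.05932136e+01,  6.35258909e-01, -2.09064745e-02,
       -7.01346162e+01, -1.65052508e+01]), 'qvel': array([-0.00502459, -0.10761561,  0.00772428,  0.04816155, -0.01922843,
        0.05027853]), 'tau': array([-4.65759440e-04, -5.82719707e+01,  2.93047982e+01,  6.99723870e+00,
        6.73446018e-03, -1.78112741e-04]), 'tool_pos': array([0.15962617, 0.65567141, 0.40371117]), 'orientation': array([ 94.52058763,  89.90536516, -99.16819558]), 'force': array([ 0.14316607,  0.52282298, -0.11793288]), 'moment': array([ 0.01333261, -0.02721059,  0.03105787]), 'opening': 0.0873948411877519}
scene {'color': (400, 640, 3), 'depth': (400, 640), 'K': array([[369.26981761,   0.        , 322.76320529],
       [  0.        , 369.26981761, 199.87113273],
       [  0.        ,   0.        ,   1.        ]]), 'position': array([ 1.31743317, -0.15119756,  0.83822577]), 'attitude': array([46.88779741,  0.15198074, 79.02706146])}
side {'color': (400, 640, 3), 'depth': (400, 640), 'K': array([[378.9441241 ,   0.        , 318.10781355],
       [  0.        , 378.9441241 , 197.40852571],
       [  0.        ,   0.        ,   1.        ]]), 'position': array([0.02580169, 0.59710347, 1.10669178]), 'attitude': array([  40.34845594,    0.30952153, -138.799366  ])}
wrist {'color': (400, 640, 3), 'depth': (400, 640), 'K': array([[280.00840446,   0.        , 318.93125409],
       [  0.        , 280.00840446, 197.92929127],
       [  0.        ,   0.        ,   1.        ]]), 'hand_eye': array([[ 2.57996780e-04,  2.55889938e-01, -9.66705888e-01,
         2.07325287e-02],
       [ 9.99999770e-01,  5.40952574e-04,  4.10074095e-04,
         1.00901314e-03],
       [ 6.27875873e-04, -9.66705771e-01, -2.55889740e-01,
        -6.84322940e-02],
       [ 0.00000000e+00,  0.00000000e+00,  0.00000000e+00,
         1.00000000e+00]])}
```

View pics/scene0.png

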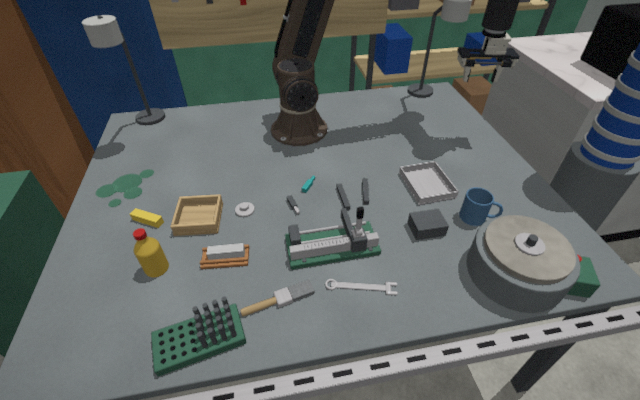

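View pics/side0.png

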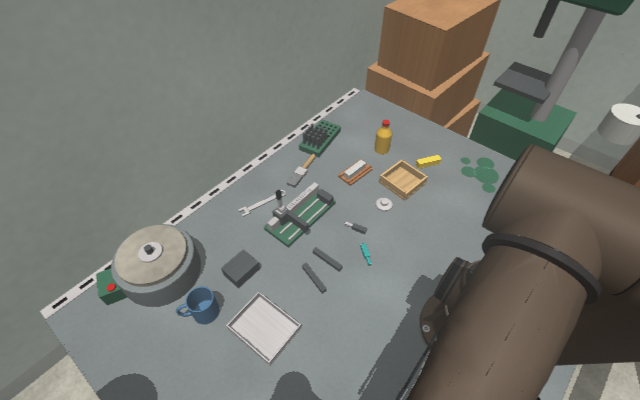

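View pics/wrist0.png

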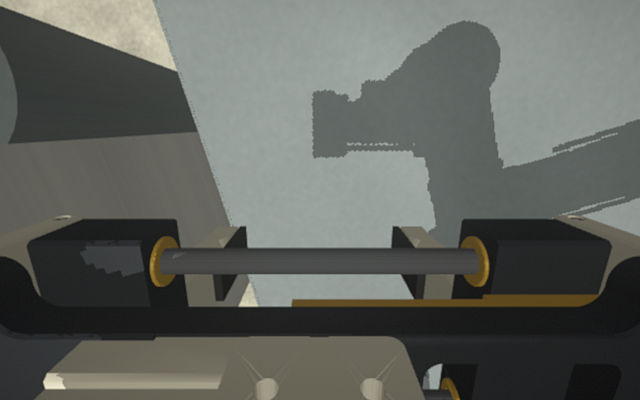

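The scene view shows the following:
- Gauge at (333,243) with the stop and lever near (357,220).
- Bar in its rest at (225,254).
- Yellow look-alike bar at (146,217).
- One dark cutter at (293,205), with a turquoise look-alike cutter at (308,184).
- Two dark blanks at (343,196) and (365,190).
- Tray at (428,182) and box at (198,214).

Next I'll build a top-down map from the depth images.

```bash
cat >> h.py <<'E'
def cloud(s,T=None):
    d=s['depth'].astype(float); K=s['K']; v,u=np.mgrid[:d.shape[0],:d.shape[1]]
    x=(u-K[0,2])/K[0,0]*d; y=(v-K[1,2])/K[1,1]*d
    P=np.stack([x,-y,-d],-1)
    if T is None:
        if 'hand_eye' in s: T=T_tool()@s['hand_eye']
        else:
            T=np.eye(4); T[:3,:3]=R.from_euler('xyz',s['attitude'],degrees=True).as_matrix(); T[:3,3]=s['position']
    W=P@T[:3,:3].T+T[:3,3]; W[d<=0]=np.nan
    return W
def ortho(W,C,x0,x1,y0,y1,res=0.001,zmax=.25):
    # rows: x decreasing downward? use row=(x1-x)/res (x up), col=(y1-y)/res (y left)
    h=int((x1-x0)/res); w=int((y1-y0)/res); im=np.zeros((h,w,3),np.uint8); Z=np.full((h,w),-1.)
    P=W.reshape(-1,3);c=C.reshape(-1,3); ok=np.isfinite(P[:,0])&(P[:,2]<zmax)&(P[:,2]>-.03); P=P[ok];c=c[ok]
    o=np.argsort(P[:,2]);P=P[o];c=c[o]
    r=((x1-P[:,0])/res).astype(int); q=((y1-P[:,1])/res).astype(int); k=(r>=0)&(r<h)&(q>=0)&(q<w)
    im[r[k],q[k]]=c[k]; Z[r[k],q[k]]=P[k,2]
    return im,Z
E
python3 - <<'E'
from h import *
for n in ['scene','side']:
    s=dict(np.load(n+'0.npz')); W=cloud(s)
    im,Z=ortho(W,s['color'],.3,.95,-.5,.5,.002)
    m=(Z<-.5).astype(np.uint8)
    im=cv2.inpaint(im,m,3,cv2.INPAINT_TELEA)
    im=cv2.resize(im,None,fx=1.6,fy=1.6)
    cv2.imwrite(f'pics/ortho_{n}.png',im[:,:,::-1])
    for (u,v) in [(146,217),(225,252),(198,214),(244,210),(293,205),(308,184),(343,196),(365,190),(428,182),(427,223),(330,244),(300,150)]:
        if n=='scene': print((u,v),W[v,u].round(4))
E
```

```text
(146, 217) [ 0.4392 -0.5342  0.029 ]
(225, 252) [ 0.6343 -0.2948  0.0403]
(198, 214) [ 0.4369 -0.3837  0.0103]
(244, 210) [ 0.4542 -0.2398  0.0174]
(293, 205) [ 0.4645 -0.0849  0.0203]
(308, 184) [ 0.3738 -0.0214  0.0217]
(343, 196) [0.4568 0.0808 0.0231]
(365, 190) [0.4422 0.1593 0.0231]
(428, 182) [0.4248 0.3924 0.0051]
(427, 223) [0.6456 0.2879 0.0489]
(330, 244) [ 0.6744 -0.0084  0.0555]
(300, 150) [ 0.146  -0.0161  0.0022]
```

View pics/ortho_scene.png

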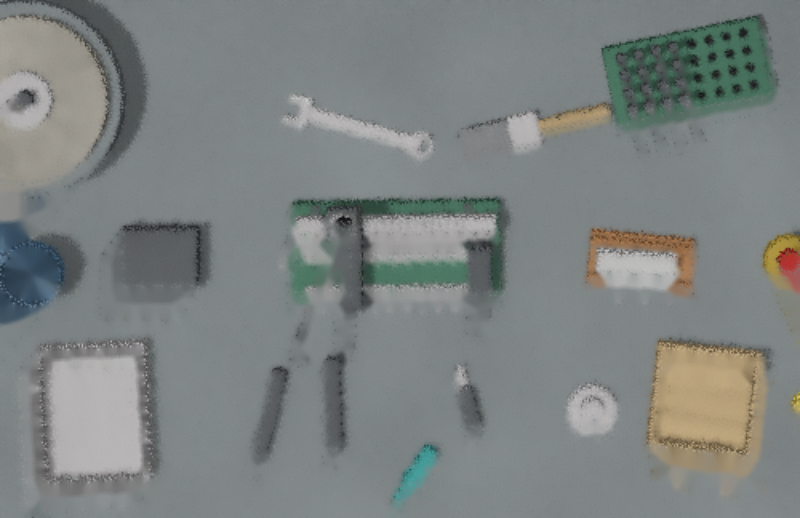

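View pics/ortho_side.png

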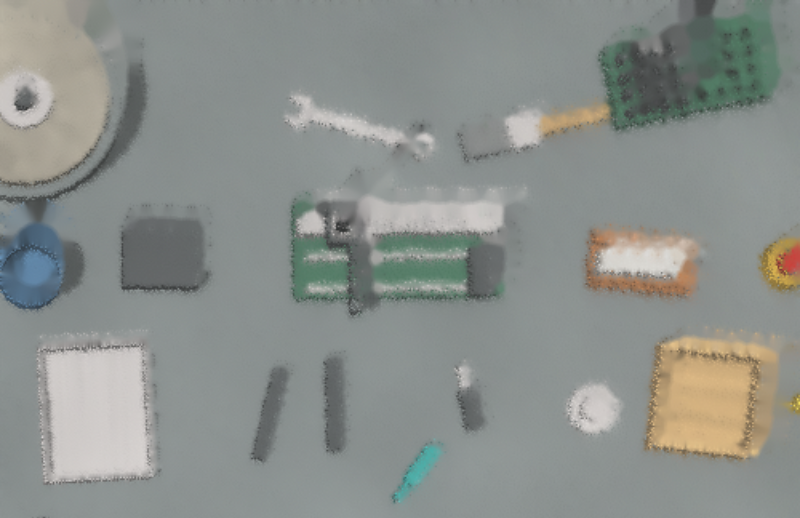

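```bash
cat >> h.py <<'E'
def down(ydir_deg):
    """tool R with x down, tool y at world angle ydir_deg"""
    a=np.radians(ydir_deg); x=np.array([0,0,-1.]); y=np.array([np.cos(a),np.sin(a),0]); return np.stack([x,y,np.cross(x,y)],1)
def plan(p,ydir,grasp=False,step=.06):
    """p target of TCP (or grasp point 159mm ahead if grasp)"""
    p=np.array(p,float); Rt=down(ydir)
    if grasp: p=p+np.array([0,0,.159])
    T=T_tool(); d=T[:3,:3].T@(p-T[:3,3]); rv=R.from_matrix(T[:3,:3].T@Rt).as_rotvec(degrees=True)
    n=max(1,int(np.ceil(max(np.linalg.norm(d)/step,np.linalg.norm(rv)/10))))
    print('total d',d.round(4),'rv',rv.round(2),'n',n)
    # simulate rows: constant world step, expressed in changing tool frame; print first few
    print('per row d(tool now)',(d/n).round(4),'rv',(rv/n).round(2))
def st():
    o=obs();T=T_tool(o); g=T[:3,3]+.159*T[:3,0]
    print('t',round(o['clock'],2),'tcp',np.round(o['tool_pos'],4),'grasp',g.round(4),'ydir',round(float(np.degrees(np.arctan2(T[1,1],T[0,1]))),2),'tilt',round(float(np.degrees(np.arccos(-T[2,0]))),2),'F',np.round(o['force'],1),'op',round(o['opening'],4),'j',np.round(o['joint_pos'],1))
E
python3 - <<'E'
from h import *
st(); print(T_tool().round(3))
for y in (0,180): plan([.55,0,.42],y)
E
```

```text
t 0.15 tcp [0.1596 0.6557 0.4039] grasp [0.1596 0.6555 0.2449] ydir -103.69 tilt 0.08 F [-0.3  0.4  0. ] op 0.0878 j [ 92.8  20.6   0.6  -0.  -70.1 -16.5]
[[-0.    -0.237 -0.972  0.16 ]
 [-0.001 -0.972  0.237  0.656]
 [-1.     0.001 -0.     0.404]
 [ 0.     0.     0.     1.   ]]
total d [-0.0153  0.5447 -0.5344] rv [-1.0369e+02  6.0000e-02 -6.0000e-02] n 13
per row d(tool now) [-0.0012  0.0419 -0.0411] rv [-7.98  0.   -0.  ]
total d [-0.0153  0.5447 -0.5344] rv [ 7.631e+01 -6.000e-02 -6.000e-02] n 13
per row d(tool now) [-0.0012  0.0419 -0.0411] rv [ 5.87 -0.   -0.  ]
```

```bash
python3 - <<'E'
from h import *
plan([.57,.14,.42],180)
E
```

```text
total d [-0.0155  0.404  -0.5207] rv [ 7.631e+01 -6.000e-02 -6.000e-02] n 11
per row d(tool now) [-0.0014  0.0367 -0.0473] rv [ 6.94 -0.01 -0.01]
```

```bash
python3 -m inch '[-0.0015,0.037,-0.047,0,0,0,0.087,-0.0015,0.037,-0.047,0,0,0,0.087,-0.0015,0.037,-0.047,0,0,0,0.087,-0.0015,0.037,-0.047,0,0,0,0.087,-0.0015,0.037,-0.047,0,0,0,0.087,-0.0015,0.037,-0.047,0,0,0,0.087,-0.0015,0.037,-0.047,0,0,0,0.087,-0.0015,0.037,-0.047,0,0,0,0.087,-0.0015,0.037,-0.047,0,0,0,0.087,-0.0015,0.037,-0.047,0,0,0,0.087,-0.0015,0.037,-0.047,0,0,0,0.087]'; python3 -m inch '[0,0,0,9.5,0,0,0.087,0,0,0,9.5,0,0,0.087,0,0,0,9.5,0,0,0.087,0,0,0,9.5,0,0,0.087,0,0,0,9.5,0,0,0.087,0,0,0,9.5,0,0,0.087,0,0,0,9.5,0,0,0.087,0,0,0,9.5,0,0,0.087]'
python3 -c "
from h import *
st(); plan([.57,.14,.42],180)"
```

```text
clock: 1.52
tool_pos: [0.5748, 0.1251, 0.4203]
orientation: [107.5, 89.8, -85.8]
force: [0.3, 1.6, -0.4]
opening: 0.0871
clock: 2.52
tool_pos: [0.5768, 0.1194, 0.417]
orientation: [142.3, 89.5, -129.9]
force: [-1.2, -0.8, -1.2]
opening: 0.0868
t 2.52 tcp [0.5768 0.1194 0.417 ] grasp [0.576  0.1183 0.258 ] ydir 177.88 tilt 0.48 F [-1.2 -0.8 -1.2] op 0.0868 j [ 30.7  12.2  -9.4   0.2 -68.9 -32.9]
total d [-0.0031  0.0076  0.0204] rv [-2.12 -0.37 -0.3 ] n 1
per row d(tool now) [-0.0031  0.0076  0.0204] rv [-2.12 -0.37 -0.3 ]
```

```bash
python3 -m inch '[-0.003,0.007,0.02,2,0.4,0.3,0.087,0,0,0,0,0,0,0.087]' >/dev/null
cat >> h.py <<'E'
def snap(name,tag):
    T=T_tool(); s=ctrl.snapshot(name); cv2.imwrite(f'pics/{tag}.png',s['color'][:,:,::-1]); 
    W=cloud(s,T@s['hand_eye'] if name=='wrist' else None); np.savez(tag+'.npz',W=W,C=s['color']); return s,W
E
python3 -c "
from h import *
st(); s,W=snap('wrist','w1')
im,Z=ortho(W,s['color'],.35,.85,-.3,.2,.001); cv2.imwrite('pics/w1o.png',cv2.inpaint(im,(Z<-.5).astype(np.uint8),2,0)[:,:,::-1])"
```

```text
t 2.77 tcp [0.5703 0.1397 0.4193] grasp [0.5684 0.1375 0.2604] ydir 175.66 tilt 1.05 F [-1.3  0.1  0.5] op 0.087 j [ 32.9  12.1  -9.3   0.3 -69.7 -37.4]
```

View pics/w1.png

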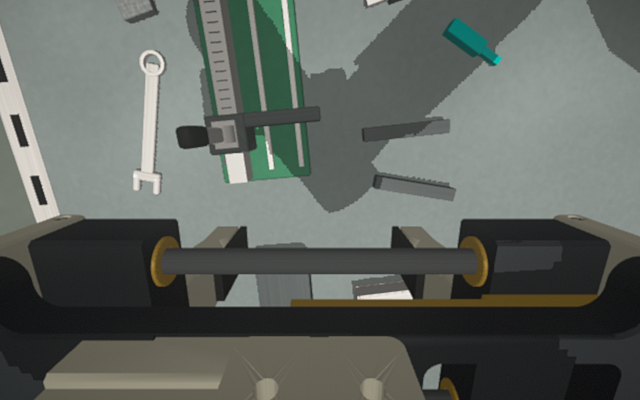

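View pics/w1o.png

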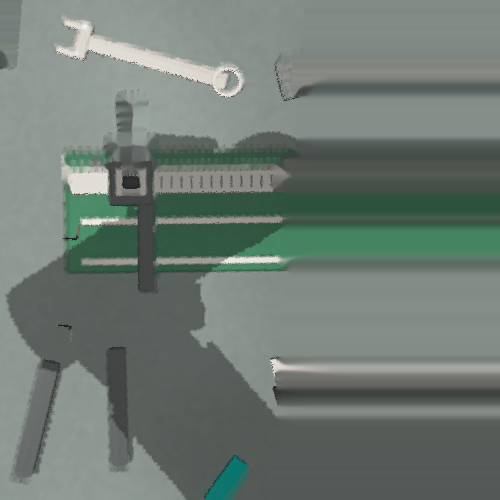

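```bash
python3 -c "
from h import *
plan([.57,-.03,.42],180)"
```

```text
total d [ 0.0015 -0.0124 -0.1687] rv [-4.33 -0.82 -0.68] n 3
per row d(tool now) [ 0.0005 -0.0041 -0.0562] rv [-1.44 -0.27 -0.23]
```

```bash
python3 -m inch '[0,-0.004,-0.056,-1.5,-0.3,-0.2,0.087,0,-0.004,-0.056,-1.5,-0.3,-0.2,0.087,0,-0.004,-0.056,-1.4,-0.3,-0.2,0.087,0,0,0,0,0,0,0.087,0,0,0,0,0,0,0.087]' >/dev/null
python3 -c "
from h import *
st(); s,W=snap('wrist','w2')
im,Z=ortho(W,s['color'],.35,.85,-.5,.1,.001); cv2.imwrite('pics/w2o.png',cv2.inpaint(im,(Z<-.5).astype(np.uint8),2,0)[:,:,::-1])"
```

```text
t 3.45 tcp [ 0.5743 -0.0351  0.4194] grasp [ 0.574  -0.0349  0.2604] ydir -179.51 tilt 0.15 F [ 0.3 -0.2 -0.8] op 0.0869 j [ 15.9  10.7 -10.8  -0.1 -68.6 -15.4]
```

View pics/w2.png

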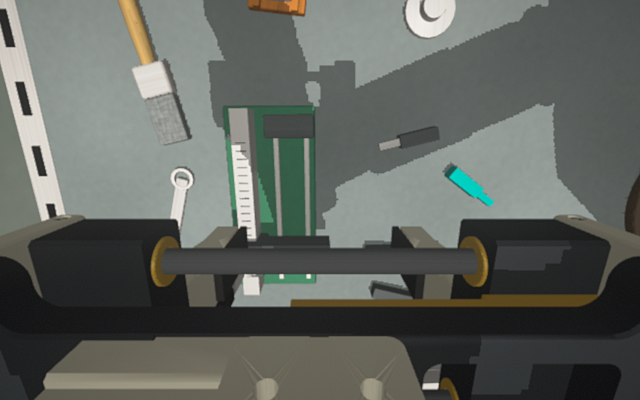

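View pics/w2o.png

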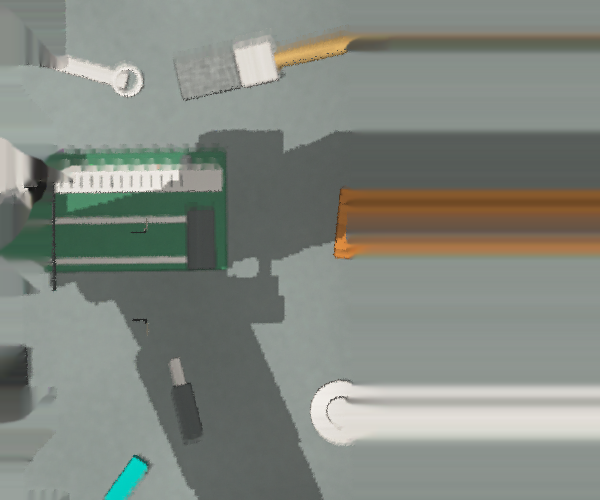

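```bash
python3 -m inch '[0,0,-0.057,0,0,0,0.087,0,0,-0.057,0,0,0,0.087,0,0,-0.057,0,0,0,0.087,0,0,0,0,0,0,0.087,0,0,0,0,0,0,0.087]' >/dev/null
python3 -c "
from h import *
st(); s,W=snap('wrist','w3')
im,Z=ortho(W,s['color'],.3,.8,-.6,-.1,.001); cv2.imwrite('pics/w3o.png',cv2.inpaint(im,(Z<-.5).astype(np.uint8),2,0)[:,:,::-1])"
```

```text
t 4.12 tcp [ 0.5785 -0.2044  0.4185] grasp [ 0.5781 -0.2042  0.2595] ydir -178.85 tilt 0.16 F [0.1 1.  0.3] op 0.0866 j [ -1.3  14.4  -6.2  -0.1 -69.6   2.5]
```

View pics/w3.png

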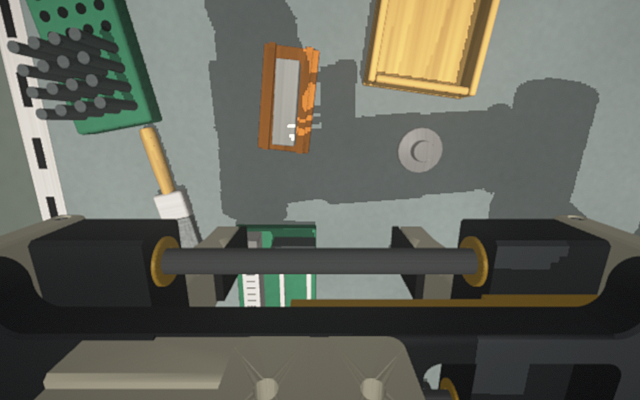

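View pics/w3o.png

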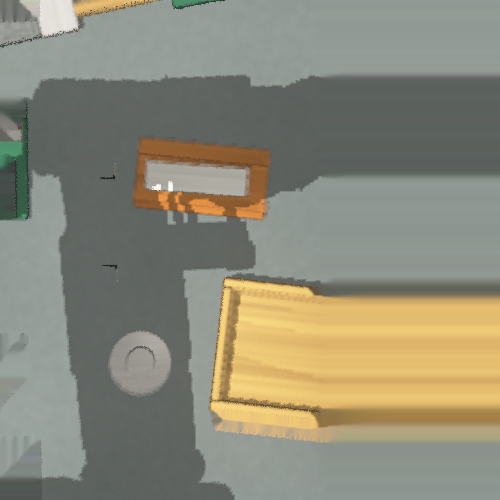

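```bash
cat >> h.py <<'E'
def box(W,x0,x1,y0,y1,z0,z1,trim=.5,show=True):
    P=W.reshape(-1,3); P=P[np.isfinite(P[:,0])]; m=(P[:,0]>x0)&(P[:,0]<x1)&(P[:,1]>y0)&(P[:,1]<y1)&(P[:,2]>z0)&(P[:,2]<z1); Q=P[m]
    if len(Q)<10: print('few',len(Q)); return None
    (c,wh,a)=cv2.minAreaRect((Q[:,:2]*1000).astype(np.float32))
    lo=np.percentile(Q,1,0);hi=np.percentile(Q,99,0)
    w,h=wh
    ang=a if w>=h else a-90
    if show: print('n',len(Q),'c',np.round(c,1),'LxW',round(max(w,h),1),round(min(w,h),1),'long axis deg',round(ang,2),'med z',round(np.median(Q[:,2])*1000,1),'lo',(lo*1000).round(1),'hi',(hi*1000).round(1))
    return Q
E
python3 -c "
from h import *
W=np.load('w3.npz')['W']
print('bar');box(W,.56,.70,-.36,-.22,.034,.046)
print('rest');box(W,.56,.70,-.40,-.20,.008,.03)
print('restlips');box(W,.56,.70,-.40,-.20,.017,.025)
print('floor');box(W,.55,.60,-.16,-.12,-.02,.02)
for n in ['scene','side']:
  W=cloud(dict(np.load(n+'0.npz'))); print(n);box(W,.56,.70,-.36,-.22,.036,.046);box(W,.56,.70,-.40,-.20,.01,.03)
for w in ['w1','w2']:
  W=np.load(w+'.npz')['W'];print(w)
  print('plate');box(W,.55,.74,-.15,.16,.013,.026)
  print('lips');box(W,.55,.64,-.15,.16,.0255,.031)
  print('rail');box(W,.63,.70,-.15,.16,.047,.058)
  print('anvil');box(W,.57,.66,-.15,-.05,.047,.060)
  print('stop top');box(W,.62,.70,.03,.12,.066,.075)
  print('stop plate');box(W,.55,.64,.02,.12,.06,.075)
"
```

```text
bar
n 1997 c [ 621.2 -297. ] LxW 100.3 28.3 long axis deg 85.85 med z 39.1 lo [ 605.7 -345.5   36.9] hi [ 636.8 -248.    40.8]
rest
n 3592 c [ 621.7 -302.4] LxW 130.2 70.1 long axis deg 84.34 med z 12.0 lo [ 583.7 -366.9    9.1] hi [ 658.8 -237.9   22.5]
restlips
n 1412 c [ 621.7 -302.5] LxW 130.0 54.3 long axis deg 84.28 med z 19.1 lo [ 590.  -366.8   17.3] hi [ 652.7 -238.7   21.9]
floor
n 917 c [ 575.  -140.1] LxW 49.8 39.7 long axis deg 0.37 med z -0.8 lo [ 550.6 -159.7   -2.9] hi [ 599.8 -120.5   19.5]
scene
n 333 c [ 621.6 -295.2] LxW 99.8 30.1 long axis deg 86.8 med z 42.5 lo [ 606.1 -343.5   36.2] hi [ 638.  -245.7   45.5]
n 604 c [ 625.8 -301.1] LxW 131.5 69.3 long axis deg 86.43 med z 17.8 lo [ 592.9 -365.4   10.4] hi [ 662.1 -235.2   29.3]
side
n 132 c [ 620.  -294.2] LxW 100.2 30.0 long axis deg 86.35 med z 40.7 lo [ 602.8 -343.5   36.5] hi [ 634.4 -245.3   45.4]
n 240 c [ 620.  -300.2] LxW 133.7 72.6 long axis deg 84.5 med z 17.5 lo [ 581.1 -364.5   10.1] hi [ 656.7 -234.7   28.1]
w1
plate
n 9542 c [638.6  22. ] LxW 221.4 120.3 long axis deg -89.29 med z 19.1 lo [579.1 -
[... 678 characters left out ...]
59.2 120.1 long axis deg -89.41 med z 19.1 lo [ 579.9 -126.7   16.6] hi [697.9 128.3  25.4]
lips
n 902 c [609.8   2.3] LxW 230.3 51.6 long axis deg 88.64 med z 27.1 lo [586.6 -85.7  25.7] hi [633.3 115.3  28.8]
rail
n 2950 c [655.8   3.6] LxW 250.2 51.3 long axis deg 89.93 med z 53.1 lo [ 631.6 -120.1   48. ] hi [680.3 125.7  55.1]
anvil
n 1316 c [620.9 -85.9] LxW 78.0 71.3 long axis deg 0.04 med z 53.0 lo [ 582.  -115.2   48.3] hi [659.7 -56.8  54.7]
stop top
n 105 c [641.9  67.5] LxW 44.4 42.0 long axis deg -89.48 med z 68.8 lo [621.1  45.5  66. ] hi [663.   89.7  72. ]
stop plate
n 268 c [599.6  46.3] LxW 80.3 2.8 long axis deg 0.57 med z 66.6 lo [560.4  44.7  60.1] hi [639.   47.7  70.1]
```

```bash
python3 -c "
from h import *
for w in ['w2','w3']:
  W=np.load(w+'.npz')['W'];print(w)
  print('anvil');box(W,.575,.642,-.13,-.05,.050,.056)
  print('anvilside');box(W,.59,.63,-.13,-.05,.030,.046)
  print('lips');box(W,.58,.64,-.08,.04,.0255,.031)
  print('railtop');box(W,.650,.69,-.15,.04,.050,.058)
W=np.load('w1.npz')['W']
print('lips');box(W,.58,.64,-.06,.04,.0255,.031)
print('floor ');box(W,.594,.625,-.06,.04,.01,.03)
print('plate');box(W,.55,.640,.03,.12,.06,.073)
print('plate below');box(W,.55,.640,.03,.12,.035,.065)
print('lever');box(W,.64,.80,.03,.12,.08,.2)
for n in ['scene','side']:
  print(n);W=cloud(dict(np.load(n+'0.npz')));  box(W,.55,.642,-.13,-.05,.050,.060);box(W,.55,.640,.03,.12,.062,.08);
  print('lever');box(W,.64,.80,.03,.12,.085,.2);box(W,.64,.80,.03,.12,.14,.2)
"
```

```text
w2
anvil
n 1186 c [ 611.4 -101.6] LxW 59.0 26.8 long axis deg 0.44 med z 53.0 lo [ 582. -115.   51.] hi [640.1 -88.2  54.7]
anvilside
few 0
lips
n 767 c [610.1 -19.7] LxW 119.8 46.1 long axis deg -89.3 med z 27.1 lo [586.6 -78.6  25.7] hi [633.3  38.7  28.7]
railtop
n 2254 c [669.3 -40.7] LxW 161.2 22.8 long axis deg -89.26 med z 53.1 lo [ 657.8 -120.1   50.8] hi [680.4  36.4  55. ]
w3
anvil
n 90 c [ 611.6 -115.2] LxW 58.8 2.6 long axis deg 0.96 med z 52.2 lo [ 583.4 -116.6   50.2] hi [ 640.  -113.8   54. ]
anvilside
n 141 c [ 610.  -115.5] LxW 39.0 2.0 long axis deg 0.83 med z 38.4 lo [ 590.7 -116.4   30.9] hi [ 629.  -115.    45.8]
lips
n 234 c [611.  -31.8] LxW 53.9 44.9 long axis deg -88.69 med z 27.2 lo [588.7 -58.4  25.7] hi [633.5  -4.9  29. ]
railtop
n 589 c [669.8 -72.1] LxW 100.6 22.4 long axis deg -89.39 med z 53.2 lo [ 658.5 -121.9   50.7] hi [680.3 -23.   54.7]
lips
n 877 c [609.8 -10. ] LxW 100.4 46.2 long axis deg -89.28 med z 27.2 lo [586.6 -58.8  25.7] hi [632.9  38.9  29. ]
floor 
n 2137 c [609.5 -10. ] LxW 99.9 30.9 long axis deg 89.98 med z 19.1 lo [594.3 -59.   1
[... 621 characters left out ...]
2]
lever
n 195 c [670.5  69.7] LxW 23.8 19.2 long axis deg -1.52 med z 134.2 lo [662.6  60.4  87.1] hi [681.8  78.5 177.4]
n 86 c [671.3  68.8] LxW 17.8 15.1 long axis deg -82.55 med z 165.1 lo [664.   60.4 141.5] hi [678.2  77.7 178.2]
side
n 99 c [608.6 -99.8] LxW 59.9 30.2 long axis deg -0.93 med z 55.0 lo [ 578.7 -113.8   50.8] hi [637.3 -84.5  58.8]
n 114 c [598.3  55.3] LxW 83.4 18.2 long axis deg -0.27 med z 69.7 lo [557.4  46.7  62.5] hi [639.8  64.3  75.1]
lever
n 117 c [664.4  70.2] LxW 25.0 17.5 long axis deg 6.93 med z 134.3 lo [652.9  61.4  86.2] hi [675.   79.2 177.2]
n 51 c [665.7  71. ] LxW 18.5 12.5 long axis deg 66.2 med z 164.8 lo [660.6  62.3 143. ] hi [673.6  79.4 177.7]
```

```bash
python3 -c "
from h import *
L={'w1':np.load('w1.npz')['W']}
for n in ['scene','side']: L[n]=cloud(dict(np.load(n+'0.npz')))
for n,W in L.items():
  P=W.reshape(-1,3);P=P[np.isfinite(P[:,0])]
  for z in np.arange(.08,.185,.01):
    m=(abs(P[:,0]-.67)<.05)&(abs(P[:,1]-.07)<.02)&(abs(P[:,2]-z)<.005); Q=P[m]*1000
    if len(Q)>3: print(n,round(z,3),len(Q),'x',np.percentile(Q[:,0],[5,50,95]).round(1),'y',np.percentile(Q[:,1],[5,95]).round(1))
s=np.load('scene0.npz')['color'][195:270,280:400]; cv2.imwrite('pics/c1.png',cv2.resize(s,None,fx=6,fy=6,interpolation=2)[:,:,::-1])
"
```

```text
w1 0.08 261 x [654.8 664.7 678.9] y [54.2 82.9]
w1 0.09 171 x [655.2 658.5 663.1] y [60.2 77. ]
w1 0.1 90 x [661.6 663.6 670.2] y [60.  76.8]
w1 0.11 56 x [663.3 663.8 665.2] y [61.3 75.2]
w1 0.12 60 x [663.5 663.9 665.1] y [61.3 74.8]
w1 0.13 67 x [663.6 664.1 665.2] y [62.3 75.1]
w1 0.14 37 x [661.4 662.1 665.9] y [59.6 75.8]
w1 0.15 99 x [661.7 662.3 665.4] y [60.7 76.6]
w1 0.16 116 x [661.7 662.5 665.2] y [60.8 76.3]
w1 0.17 425 x [662.3 667.1 673.9] y [60.9 76.3]
scene 0.08 78 x [655.5 678.1 687.7] y [52.  86.5]
scene 0.09 28 x [663.6 678.3 681.8] y [60.5 78.6]
scene 0.1 27 x [662.7 672.8 678.1] y [60.8 77.2]
scene 0.11 15 x [669.7 672.4 673. ] y [62.7 76.4]
scene 0.12 14 x [670.7 672.5 673.9] y [62.1 75.9]
scene 0.13 16 x [668.6 672.1 674.7] y [62.2 75.6]
scene 0.14 13 x [667.6 672.8 675.2] y [62.3 75.4]
scene 0.15 19 x [669.6 674.7 677.7] y [60.8 75.5]
scene 0.16 20 x [667.1 675.2 677.2] y [61.  77.6]
scene 0.17 26 x [668.9 674.7 677.2] y [61.4 77.1]
scene 0.18 17 x [663.9 668.9 675.3] y [62.8 75.7]
side 0.08 33 x [639.9 662.5 679.7] y [57.2 87.2]
side 0.09 23 x [652.9 657.8 675.1] y [61.4 79.2]
side 0.1 12 x [659.  662.7 666.5] y [65.7 77. ]
side 0.11 11 x [661.3 663.7 670. ] y [63.1 76.7]
side 0.12 8 x [662.2 664.9 667. ] y [66.  78.1]
side 0.13 7 x [662.3 663.2 666.1] y [65.5 78.6]
side 0.14 8 x [661.1 662.8 669.8] y [68.5 77.6]
side 0.15 11 x [661.4 663.3 671.1] y [65.6 78.5]
side 0.16 13 x [661.2 662.6 668.5] y [64.2 78.7]
side 0.17 17 x [661.7 664.7 673.5] y [62.4 79.2]
side 0.18 7 x [661.4 665.2 670.1] y [66.2 73. ]
```

View pics/c1.png

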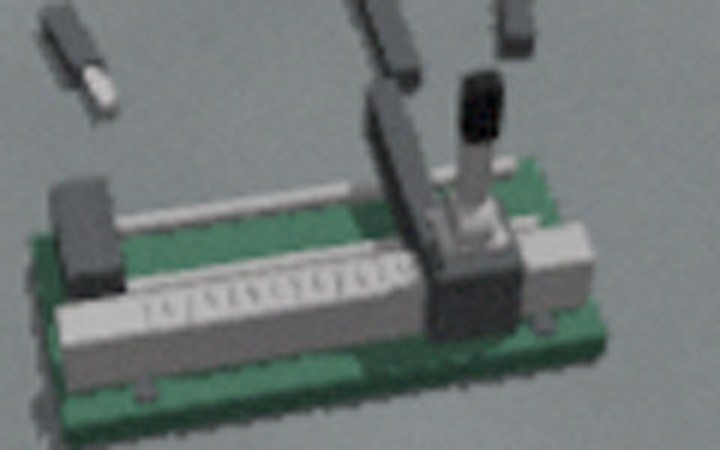

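```bash
python3 -c "
from h import *
plan([.6212,-.297,.12],175.85,True)"
```

```text
total d [ 0.1392 -0.0411 -0.0939] rv [ 5.34  0.09 -0.13] n 3
per row d(tool now) [ 0.0464 -0.0137 -0.0313] rv [ 1.78  0.03 -0.04]
```

```bash
python3 -m inch '[0.02,-0.014,-0.031,1.8,0,0,0.087,0.03,-0.014,-0.031,1.8,0,0,0.087,0.04,-0.013,-0.031,1.8,0,0,0.087,0.04,0,0,0,0,0,0.087,0,0,0,0,0,0,0.06,0,0,0,0,0,0,0.06]' >/dev/null
python3 -c "
from h import *
st();plan([.6212,-.297,.0425],175.85,True)
s,W=snap('wrist','w4')"
```

```text
t 4.92 tcp [ 0.6242 -0.2898  0.2892] grasp [ 0.6248 -0.2897  0.1302] ydir 176.47 tilt 0.22 F [ 0.9 -0.   0.2] op 0.0721 j [ -8.7  26.5  -5.8  -0.1 -57.5   5.3]
total d [ 0.0876  0.0029 -0.0074] rv [0.62 0.05 0.22] n 2
per row d(tool now) [ 0.0438  0.0014 -0.0037] rv [0.31 0.02 0.11]
```

View pics/w4.png

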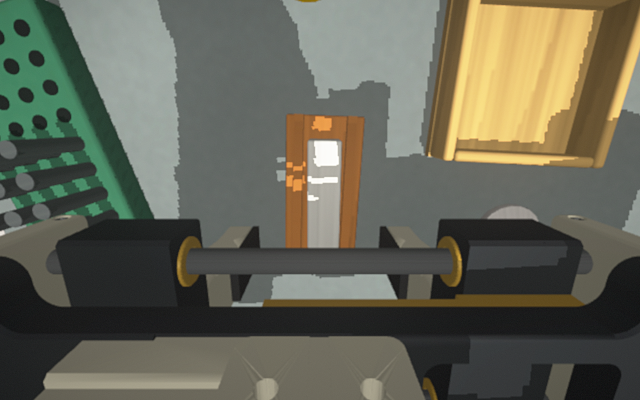

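```bash
python3 -m inch '[0.035,0.003,-0.007,0.6,0,0.2,0.055,0.035,0,0,0,0,0,0.055,0.01,0,0,0,0,0,0.055,0,0,0,0,0,0,0.055]' >/dev/null
python3 -c "
from h import *
st();plan([.6212,-.297,.0425],175.85,True)"
```

```text
t 5.47 tcp [ 0.6246 -0.2948  0.2177] grasp [ 0.6269 -0.2952  0.0587] ydir 176.13 tilt 0.83 F [0.  1.  0.6] op 0.0551 j [ -9.1  30.6  -9.6   0.  -49.    5.3]
total d [ 0.0161  0.0035 -0.0024] rv [ 0.28 -0.09  0.83] n 1
per row d(tool now) [ 0.0161  0.0035 -0.0024] rv [ 0.28 -0.09  0.83]
```

```bash
python3 -m inch '[0.008,0.003,-0.002,0.3,0,0.8,0.055,0.008,0,0,0,0,0,0.055,0,0,0,0,0,0,0.055]' >/dev/null
python3 -c "
from h import *
st();plan([.6212,-.297,.0425],175.85,True)"
```

```text
t 5.85 tcp [ 0.6225 -0.2968  0.2045] grasp [ 0.6232 -0.2972  0.0455] ydir 175.85 tilt 0.29 F [ 0.1 -0.8 -0.3] op 0.0549 j [ -9.3  31.5 -10.1   0.2 -48.1   5.1]
total d [ 0.0029  0.0013 -0.0003] rv [-0.   -0.14  0.26] n 1
per row d(tool now) [ 0.0029  0.0013 -0.0003] rv [-0.   -0.14  0.26]
```

```bash
python3 -m inch '[0.004,0.001,0,0,-0.1,0.3,0.055,0,0,0,0,0,0,0.02,0,0,0,0,0,0,0.02,0,0,0,0,0,0,0.02,0,0,0,0,0,0,0.02,0,0,0,0,0,0,0.02]' >/dev/null
python3 -c "
from h import *
st()"
```

```text
t 6.6 tcp [ 0.6216 -0.2969  0.2007] grasp [ 0.6215 -0.297   0.0417] ydir 175.85 tilt 0.06 F [-0.4  0.  -1.1] op 0.0276 j [ -9.4  31.8 -10.2   0.1 -48.1   5.2]
```

```bash
python3 -m inch '[-0.02,0,0,0,0,0,0.02,-0.03,0,0,0,0,0,0.02,-0.03,0,0,0,0,0,0.02,0,0,0,0,0,0,0.02]' >/dev/null
python3 -c "
from h import *
st();plan([.6103,-.0335,.115],-179.3,True)"
```

```text
t 7.1 tcp [ 0.6213 -0.2967  0.285 ] grasp [ 0.621  -0.2967  0.126 ] ydir 175.83 tilt 0.11 F [ 0.2  0.2 -3. ] op 0.0281 j [ -9.3  26.8  -5.9   0.  -57.4   5.2]
total d [0.011  0.0301 0.2617] rv [-4.87 -0.01 -0.11] n 5
per row d(tool now) [0.0022 0.006  0.0523] rv [-0.97 -0.   -0.02]
```

```bash
python3 -m inch '[0,0.004,0.02,-0.6,0,0,0.02,0,0.004,0.035,-0.6,0,0,0.02,0,0.004,0.04,-0.6,0,0,0.02,0,0.004,0.04,-0.6,0,0,0.02,0,0.004,0.04,-0.6,0,0,0.02,0,0.004,0.04,-0.6,0,0,0.02,0,0.003,0.035,-0.6,0,0,0.02,0,0.003,0.02,-0.6,0,0,0.02,0,0,0,0,0,0,0.02,0,0,0,0,0,0,0.02]' >/dev/null
python3 -c "
from h import *
st();plan([.6103,-.0335,.0515],-179.3,True); s,W=snap('side','s5')
cv2.imwrite('pics/s5c.png',cv2.resize(s['color'][100:300,180:440],None,fx=3,fy=3)[:,:,::-1])
s,W=snap('wrist','w5')"
```

```text
t 8.35 tcp [ 0.5934 -0.0114  0.278 ] grasp [ 0.591  -0.0112  0.119 ] ydir -179.05 tilt 0.87 F [-0.5 -0.8 -4.5] op 0.028 j [ 17.6  19.6 -18.6  -0.4 -52.6 -16.4]
total d [ 0.0672 -0.0176 -0.0225] rv [ 0.24  0.1  -0.86] n 2
per row d(tool now) [ 0.0336 -0.0088 -0.0112] rv [ 0.12  0.05 -0.43]
```

View pics/s5c.png

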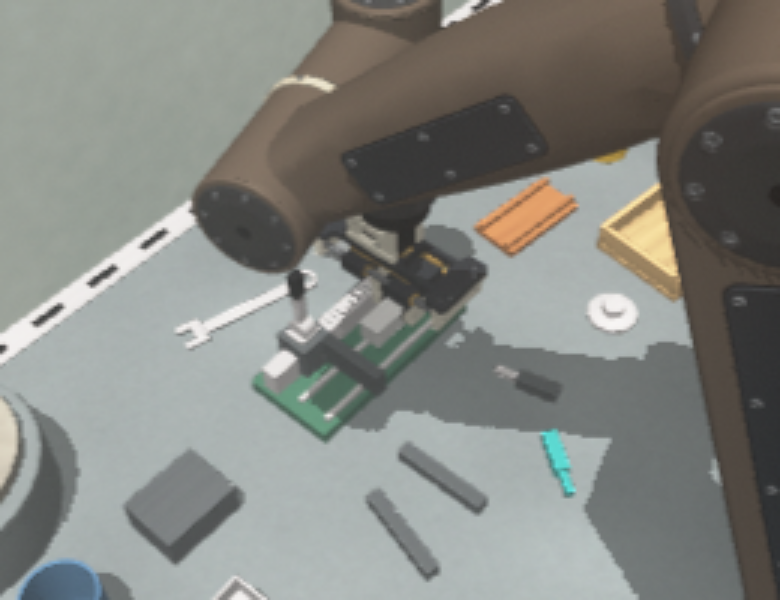

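View pics/w5.png

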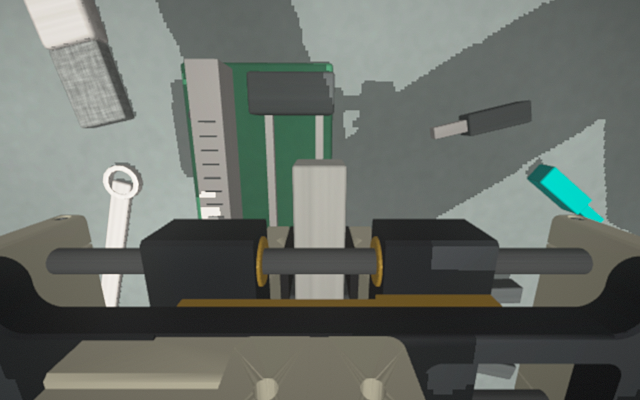

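```bash
python3 -c "
from h import *
s,W2=snap('scene','sc5')
cv2.imwrite('pics/sc5c.png',cv2.resize(s['color'][0:300,200:500],None,fx=2,fy=2)[:,:,::-1])
P=np.concatenate([np.load('s5.npz')['W'].reshape(-1,3),W2.reshape(-1,3)]);P=P[np.isfinite(P[:,0])]
for y in np.arange(-.12,.25,.03):
  m=(P[:,1]>y)&(P[:,1]<y+.03)&(P[:,0]>.45)&(P[:,0]<.78)&(P[:,2]>.19);
  if m.sum()>5: print(round(y,2),m.sum(),'zmin',np.percentile(P[m,2],1).round(3),'x',np.percentile(P[m,0],[1,99]).round(3))
"
```

```text
-0.09 85 zmin 0.417 x [0.583 0.613]
-0.06 2576 zmin 0.191 x [0.502 0.687]
-0.03 2800 zmin 0.193 x [0.5   0.688]
0.0 2669 zmin 0.191 x [0.499 0.687]
0.03 863 zmin 0.336 x [0.547 0.631]
0.06 811 zmin 0.45 x [0.451 0.621]
0.09 1489 zmin 0.45 x [0.452 0.611]
0.12 1431 zmin 0.45 x [0.457 0.606]
0.15 1346 zmin 0.453 x [0.453 0.595]
0.18 1535 zmin 0.454 x [0.451 0.585]
0.21 1287 zmin 0.441 x [0.474 0.577]
0.24 316 zmin 0.445 x [0.522 0.568]
```

View pics/sc5c.png

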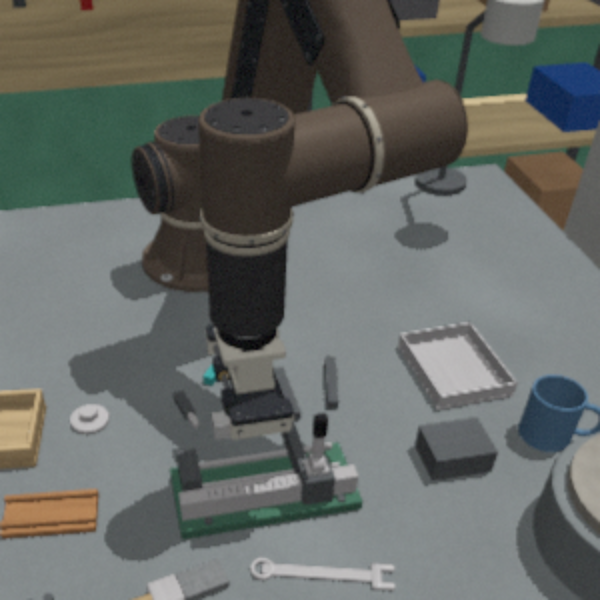

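```bash
python3 -m inch '[0,-0.018,-0.023,0.2,0.1,-0.9,0.02,0,0,0,0,0,0,0.02,0,0,0,0,0,0,0.02]' >/dev/null
python3 -c "
from h import *
st();plan([.6103,-.0335,.0515],-179.3,True); s,W=snap('wrist','w6')
box(W,.58,.64,-.14,-.02,.1,.125)
print('anvil');box(W,.575,.642,-.13,-.05,.050,.056)
print('lips');box(W,.58,.64,-.08,.04,.0255,.031)
"
```

```text
t 8.88 tcp [ 0.6122 -0.0372  0.2775] grasp [ 0.6123 -0.0372  0.1185] ydir -179.5 tilt 0.04 F [-0.2  0.  -3.4] op 0.0277 j [ 14.8  21.  -16.7   0.  -52.3 -14.3]
total d [0.067  0.0019 0.0037] rv [-0.2   0.    0.04] n 2
per row d(tool now) [0.0335 0.0009 0.0018] rv [-0.1   0.    0.02]
n 5819 c [612.8 -52.8] LxW 72.0 52.7 long axis deg -66.13 med z 115.9 lo [586.1 -86.9 102.5] hi [637.6 -20.7 122.9]
anvil
n 3381 c [ 610.8 -101.5] LxW 60.2 28.0 long axis deg 0.47 med z 53.0 lo [ 581.7 -115.5   51. ] hi [639.9 -87.6  54.7]
lips
n 272 c [609.7 -19.9] LxW 120.0 46.0 long axis deg -89.14 med z 27.1 lo [586.4 -79.8  25.8] hi [633.5  39.   28.7]
```

```bash
python3 -m inch '[0.02,0.002,0.004,-0.2,0,0,0.02,0.02,0,0,0,0,0,0.02,0,0,0,0,0,0,0.02]' >/dev/null
python3 -c "
from h import *
st();plan([.6103,-.0335,.0515],-179.3,True)"
```

```text
t 9.3 tcp [ 0.6096 -0.0326  0.2375] grasp [ 0.6099 -0.0326  0.0785] ydir -179.28 tilt 0.1 F [ 0.2  0.7 -2.8] op 0.0279 j [ 15.2  23.3 -19.3   0.  -47.3 -14.5]
total d [ 0.027  -0.0006 -0.0009] rv [0.02 0.01 0.09] n 1
per row d(tool now) [ 0.027  -0.0006 -0.0009] rv [0.02 0.01 0.09]
```

```bash
python3 -m inch '[0.013,-0.001,-0.001,0,0,0,0.02,0.01,0,0,0,0,0,0.02,0.004,0,0,0,0,0,0.02,0,0,0,0,0,0,0.02]' >/dev/null
python3 -c "
from h import *
st();plan([.6103,-.0335,.0515],-179.3,True)"
```

```text
t 9.8 tcp [ 0.6114 -0.0334  0.2104] grasp [ 0.612  -0.0333  0.0514] ydir -179.24 tilt 0.22 F [-0.1  0.6 -2.7] op 0.0278 j [ 15.1  25.3 -20.5   0.  -44.  -14.4]
total d [-0.0001  0.0011 -0.0001] rv [0.06 0.02 0.21] n 1
per row d(tool now) [-0.0001  0.0011 -0.0001] rv [0.06 0.02 0.21]
```

```bash
python3 -m inch '[0.0015,0.001,0,0,0,0.2,0.02,0,0,0,0,0,0,0.02,0,0,0,0,0,0,0.04,0,0,0,0,0,0,0.04,0,0,0,0,0,0,0.04]' >/dev/null
python3 -c "
from h import *
st()"
python3 -m inch '[-0.02,0,0,0,0,0,0.04,-0.03,0,0,0,0,0,0.04,-0.04,0,0,0,0,0,0.04,-0.06,0,0,0,0,0,0.04,-0.03,0,0,0,0,0,0.02,0,0,0,0,0,0,0.0]' >/dev/null
python3 -c "
from h import *
st(); s,W=snap('wrist','w7')
print('bar');box(W,.58,.64,-.1,.04,.042,.052)
s,W=snap('scene','sc7')
cv2.imwrite('pics/sc7c.png',cv2.resize(s['color'][170:290,260:420],None,fx=4,fy=4)[:,:,::-1])
"
```

```text
t 10.43 tcp [ 0.6115 -0.0333  0.211 ] grasp [ 0.6122 -0.0331  0.052 ] ydir -179.2 tilt 0.25 F [ 0.6  0.8 -0.3] op 0.0394 j [ 15.1  25.3 -20.4   0.  -44.  -14.4]
t 11.18 tcp [ 0.6108 -0.0336  0.3976] grasp [ 0.6116 -0.0335  0.2386] ydir -179.19 tilt 0.31 F [ 0.1 -0.6  0. ] op 0.0255 j [ 15.1  14.8  -8.5   0.1 -66.4 -14.4]
bar
n 1919 c [609.5 -41.9] LxW 115.3 58.0 long axis deg -89.24 med z 47.1 lo [596.7 -94.3  45.4] hi [624.4  14.9  51.7]
```

View pics/sc7c.png

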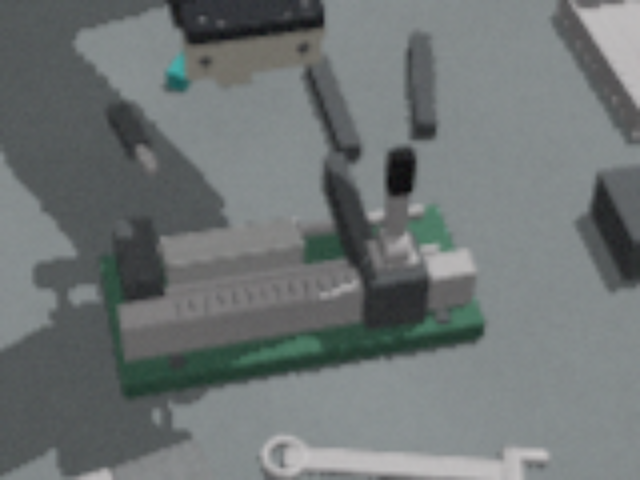

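View pics/w7.png

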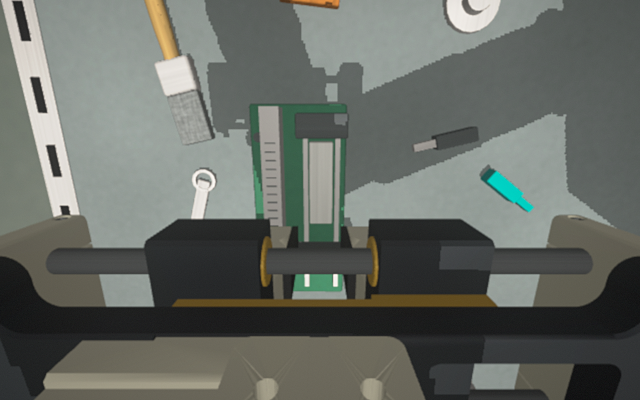

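```bash
python3 -c "
from h import *
plan([.626,.068,.169],-179.3,True)"
```

```text
total d [ 0.0668 -0.0172  0.1014] rv [ 0.09 -0.    0.06] n 3
per row d(tool now) [ 0.0223 -0.0057  0.0338] rv [ 0.03 -0.    0.02]
```

```bash
python3 -m inch '[0,-0.006,0.034,0,0,0,0,0,-0.006,0.034,0,0,0,0,0,-0.005,0.034,0,0,0,0,0.03,0,0,0,0,0,0,0.035,0,0,0,0,0,0,0,0,0,0,0,0,0]' >/dev/null
python3 -c "
from h import *
st();plan([.626,.068,.169],-179.3,True)"
```

```text
t 12.03 tcp [0.6237 0.0712 0.3184] grasp [0.6217 0.0706 0.1594] ydir -179.29 tilt 0.78 F [-0.3  0.2  0.9] op 0.0001 j [ 24.3  20.1 -11.8  -0.1 -58.9 -23.5]
total d [-0.0096 -0.0021 -0.0033] rv [ 0.01 -0.23 -0.74] n 1
per row d(tool now) [-0.0096 -0.0021 -0.0033] rv [ 0.01 -0.23 -0.74]
```

```bash
python3 -m inch '[-0.008,-0.006,-0.003,0,-0.2,-0.7,0,0,-0.008,0,0,0,0,0,0,-0.006,0,0,0,0,0,0,0,0,0,0,0,0]' | tail -2
python3 -c "
from h import *
st()"
```

```text
force: [-0.5, 0.3, -0.6]
opening: 0.0003
t 12.53 tcp [0.6465 0.0679 0.3302] grasp [0.6472 0.0679 0.1712] ydir -179.3 tilt 0.23 F [-0.5  0.3 -0.6] op 0.0003 j [ 23.2  21.2  -8.5   0.1 -60.1 -22.5]
```

```bash
python3 -m inch '[0,-0.005,0,0,0,0,0,0,-0.003,0,0,0,0,0]' | tail -2
python3 -c "
from h import *
st()"
```

```text
force: [-1.8, 1.2, 0.1]
opening: 0.0006
t 12.78 tcp [0.6544 0.0679 0.3305] grasp [0.6549 0.068  0.1715] ydir -179.32 tilt 0.18 F [-1.8  1.2  0.1] op 0.0006 j [ 22.9  21.9  -7.4   0.1 -60.5 -22.2]
```

```bash
python3 -c "
from h import *
s,W=snap('scene','sc8')
cv2.imwrite('pics/sc8c.png',cv2.resize(s['color'][170:290,280:440],None,fx=4,fy=4)[:,:,::-1])
P=W.reshape(-1,3);P=P[np.isfinite(P[:,0])]
for z in np.arange(.08,.195,.01):
    m=(P[:,0]>.66)&(P[:,0]<.74)&(abs(P[:,1]-.07)<.012)&(abs(P[:,2]-z)<.005); Q=P[m]*1000
    if len(Q)>3: print(round(z,3),len(Q),'x',np.percentile(Q[:,0],[5,50,95]).round(1))
"
```

```text
0.08 46 x [665.2 681.3 690.7]
0.09 27 x [663.6 678.5 681.7]
0.1 26 x [664.7 674.7 680. ]
0.11 13 x [672.3 675.1 675.8]
0.12 13 x [670.3 676.2 678.3]
0.13 14 x [674.2 677.5 679.2]
0.14 11 x [676.6 679.9 682.6]
0.15 16 x [679.5 682.4 685.3]
0.16 4 x [681.7 683.7 685.4]
```

View pics/sc8c.png

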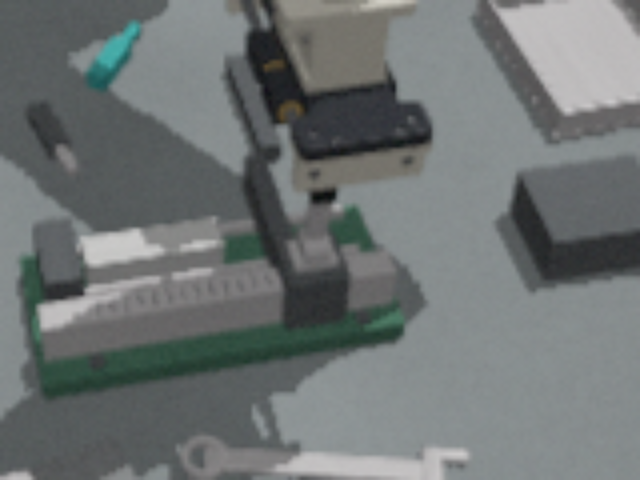

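```bash
python3 -m inch '[0,0.02,0,0,0,0,0,-0.03,0.02,0,0,0,0,0,-0.05,0,0.03,0,0,0,0,0,0,0.03,10,0,0,0,0,0,0,10,0,0,0,0,0,0,10,0,0,0,0,0,0,10,0,0,0,0,0,0,10,0,0,0,0,0,0,10,0,0,0,0,0,0,10,0,0,0,0,0,0,10,0,0,0,0,0,0,10,0,0,0,0,0,0,0,0,0,0]' >/dev/null
python3 -c "
from h import *
st();plan([.598,.105,.064],90.65,True)"
```

```text
t 14.45 tcp [0.615  0.13   0.4153] grasp [0.6171 0.1303 0.2564] ydir 87.92 tilt 0.77 F [0.  1.2 0.4] op 0.0008 j [  29.8   15.6   -5.1    0.3  -68.6 -122. ]
total d [ 0.192  -0.0261 -0.0186] rv [-2.73  0.76 -0.14] n 4
per row d(tool now) [ 0.048  -0.0065 -0.0046] rv [-0.68  0.19 -0.04]
```

```bash
python3 -m inch '[0.04,-0.018,-0.014,-2.7,0.8,0,0,0.05,0,0,0,0,0,0,0.05,0,0,0,0,0,0,0.03,0,0,0,0,0,0,0,0,0,0,0,0,0]' >/dev/null
python3 -c "
from h import *
st();plan([.598,.105,.064],90.65,True)"
```

```text
t 15.07 tcp [0.602  0.1128 0.2429] grasp [0.6028 0.1134 0.0839] ydir 92.08 tilt 0.37 F [-0.4 -0.  -0.3] op 0.0005 j [ 2.880e+01  2.300e+01 -1.880e+01 -1.000e-01 -4.780e+01 -1.167e+02]
total d [ 0.0199 -0.0077 -0.0044] rv [ 1.43  0.29 -0.23] n 1
per row d(tool now) [ 0.0199 -0.0077 -0.0044] rv [ 1.43  0.29 -0.23]
```

```bash
python3 -m inch '[0.018,-0.007,-0.004,1.4,0.3,-0.2,0,0,-0.008,0,0,0,0,0,0,0,0,0,0,0,0]' >/dev/null
python3 -c "
from h import *
st()"
```

```text
t 15.45 tcp [0.5997 0.0973 0.2273] grasp [0.6003 0.0976 0.0683] ydir 90.87 tilt 0.26 F [1.1 0.3 0.5] op 0.0003 j [  27.6   23.7  -20.3    0.   -45.7 -116.8]
```

```bash
python3 -m inch '[0,-0.008,0,0,0,0,0,0,-0.008,0,0,0,0,0,0,-0.008,0,0,0,0,0]' |tail -2
python3 -c "
from h import *
st()"
```

```text
force: [-0.9, 5.2, -2.6]
opening: 0.0008
t 15.82 tcp [0.6006 0.0727 0.2292] grasp [0.6017 0.0734 0.0702] ydir 90.92 tilt 0.49 F [-0.9  5.2 -2.6] op 0.0008 j [ 2.540e+01  2.340e+01 -2.060e+01 -1.000e-01 -4.550e+01 -1.144e+02]
```

```bash
python3 -m inch '[0.002,-0.006,0,0,0,0,0,0,-0.006,0,0,0,0,0,0,-0.006,0,0,0,0,0]' |tail -2
python3 -c "
from h import *
st()"
```

```text
force: [-2.5, 5.3, -0.4]
opening: 0.0004
t 16.2 tcp [0.6011 0.0549 0.228 ] grasp [0.6027 0.0561 0.069 ] ydir 90.92 tilt 0.72 F [-2.5  5.3 -0.4] op 0.0004 j [  23.7   23.3  -20.8   -0.2  -45.2 -112.6]
```

```bash
python3 -m inch '[0,-0.003,0,0,0,0,0,0,-0.002,0,0,0,0,0]' |tail -2;  python3 -m inch '[0,-0.002,0,0,0,0,0]' |tail -2;
python3 -c "
from h import *
st()"
```

```text
force: [-1.7, 5.7, -0.2]
opening: 0.0005
force: [-0.8, 6.8, -0.1]
opening: 0.0003
t 16.57 tcp [0.6011 0.0482 0.228 ] grasp [0.6028 0.0497 0.069 ] ydir 90.89 tilt 0.83 F [-0.8  6.8 -0.1] op 0.0003 j [  23.    23.2  -20.9   -0.4  -45.1 -111.9]
```

Sliding force is about 5.5–7 N, and the bar should be nearly at the anvil. I'll use fine steps from here.

```bash
python3 -m inch '[0,-0.002,0,0,0,0,0]' |tail -2;  python3 -m inch '[0,-0.002,0,0,0,0,0]' |tail -2; python3 -m inch '[0,-0.002,0,0,0,0,0]' |tail -2
python3 -c "
from h import *
st()"
```

```text
force: [-2.4, 6.9, 1.5]
opening: 0.0005
force: [-2.5, 6.5, -0.0]
opening: 0.0003
force: [-2.6, 9.5, 1.0]
opening: 0.0006
t 16.95 tcp [0.601  0.0436 0.2281] grasp [0.6029 0.0456 0.0691] ydir 90.89 tilt 1.0 F [-2.6  9.5  1. ] op 0.0006 j [  22.5   23.2  -20.9   -0.6  -45.1 -111.2]
```

```bash
python3 -m inch '[0,-0.001,0,0,0,0,0]' |tail -2;  python3 -m inch '[0,-0.001,0,0,0,0,0]' |tail -2; python3 -m inch '[0,-0.001,0,0,0,0,0]' |tail -2
python3 -c "
from h import *
st()
s,W=snap('scene','sc9')
cv2.imwrite('pics/sc9c.png',cv2.resize(s['color'][190:280,280:400],None,fx=6,fy=6)[:,:,::-1])
box(W,.55,.640,-.02,.06,.062,.08)"
```

```text
force: [-1.8, 10.0, 1.0]
opening: 0.0003
force: [-3.7, 9.0, 0.1]
opening: 0.0007
force: [-2.8, 9.1, 0.3]
opening: 0.0004
t 17.32 tcp [0.6008 0.0429 0.2281] grasp [0.6028 0.0457 0.0692] ydir 90.9 tilt 1.24 F [-2.8  9.1  0.3] op 0.0004 j [  22.4   23.1  -20.8   -0.9  -45.  -110.9]
n 120 c [600.9  29.2] LxW 77.0 32.0 long axis deg 0.84 med z 72.7 lo [563.3  13.2  62.3] hi [638.6  44.9  79. ]
```

View pics/sc9c.png

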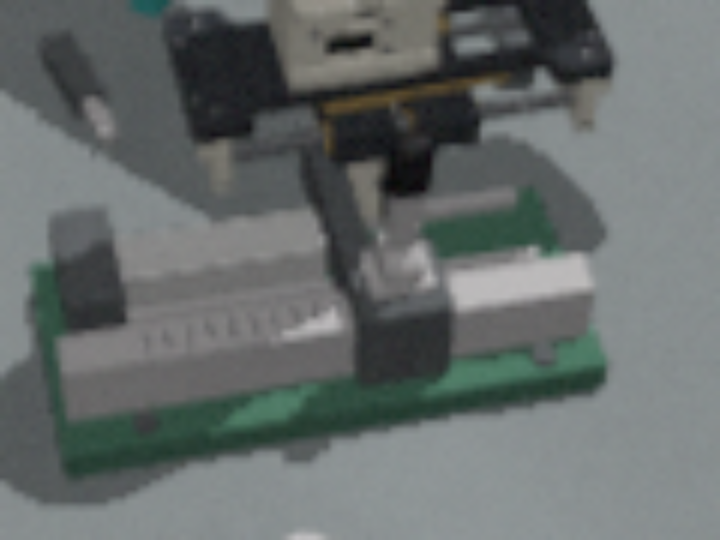

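```bash
python3 -m inch '[0,-0.003,0,0,0,1,0]' |tail -2;  python3 -m inch '[0,-0.004,0,0,0,0.5,0]' |tail -2; python3 -c "
from h import *
st()"; python3 -m inch '[0,-0.004,0,0,0,0,0]' |tail -2
python3 -c "
from h import *
st()"
```

```text
force: [-1.1, 2.2, 1.2]
opening: 0.0004
force: [-6.9, 22.7, 4.2]
opening: 0.0004
t 17.62 tcp [0.6008 0.0377 0.2284] grasp [0.6029 0.0453 0.0696] ydir 90.95 tilt 2.84 F [-6.9 22.7  4.2] op 0.0004 j [  21.3   23.1  -20.    -3.2  -45.3 -108.2]
force: [-9.6, 32.2, 4.5]
opening: 0.0001
t 17.75 tcp [0.6006 0.0366 0.2284] grasp [0.603  0.0451 0.0697] ydir 90.9 tilt 3.18 F [-9.6 32.2  4.5] op 0.0001 j [  21.1   23.   -19.9   -3.6  -45.3 -107.8]
```

```bash
python3 -m inch '[0,0.01,0,0,0,0,0,0,0.015,0,0,0,0,0,0,0,0,0,0,0,0]' >/dev/null
python3 -c "
from h import *
st()
plan([.603,.08,.069],90.65,True)
plan([.603,.09,.27],90.65,True)"
```

```text
t 18.12 tcp [0.6005 0.0622 0.2302] grasp [0.6029 0.0706 0.0714] ydir 90.91 tilt 3.17 F [ 0.2 -0.6  0.4] op 0.0002 j [  23.5   23.   -19.7   -3.4  -45.4 -110.3]
total d [0.0032 0.0177 0.0028] rv [ 0.24  0.91 -3.04] n 1
per row d(tool now) [0.0032 0.0177 0.0028] rv [ 0.24  0.91 -3.04]
total d [-0.197   0.0383  0.0061] rv [ 0.24  0.91 -3.04] n 4
per row d(tool now) [-0.0493  0.0096  0.0015] rv [ 0.06  0.23 -0.76]
```

```bash
python3 -m inch '[-0.02,0.02,0.003,0,0.9,-3,0,-0.05,0.01,0.003,0,0,0,0,-0.06,0,0,0,0,0,0,-0.06,0,0,0,0,0,0,0,0,0,0,0,0,0]' >/dev/null
python3 -c "
from h import *
st()
s,W=snap('side','s10'); 
s,W=snap('scene','sc10')
cv2.imwrite('pics/sc10c.png',cv2.resize(s['color'][190:280,280:400],None,fx=6,fy=6)[:,:,::-1])
print('plate');box(W,.55,.640,-.01,.06,.062,.08)
print('lever');box(W,.66,.72,-.0,.06,.1,.2)
plan([.72,.034,.27],90.65,True)"
```

```text
t 18.75 tcp [0.6062 0.0904 0.4258] grasp [0.6056 0.0894 0.2668] ydir 90.83 tilt 0.41 F [-0.2  0.8 -0.2] op 0.0007 j [  26.8   14.1   -5.7    0.2  -70.5 -116. ]
plate
n 125 c [599.9  20.8] LxW 79.4 15.9 long axis deg 0.79 med z 72.8 lo [561.7  12.8  63.4] hi [639.5  28.4  75.3]
lever
n 130 c [679.  36.] LxW 20.9 18.5 long axis deg -7.24 med z 151.1 lo [670.6  27.4 101.3] hi [688.7  44.  177.2]
total d [-0.0091 -0.0578  0.1141] rv [ 0.14 -0.64  0.44] n 3
per row d(tool now) [-0.003  -0.0193  0.038 ] rv [ 0.05 -0.21  0.15]
```

View pics/sc10c.png

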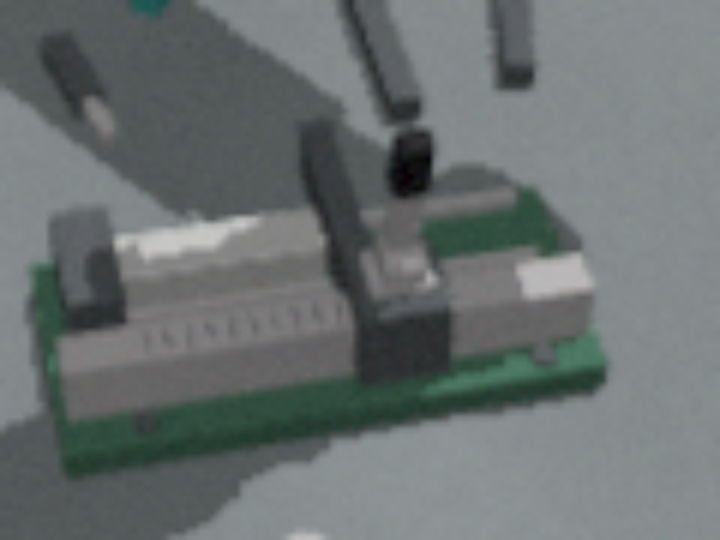

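```bash
python3 -m inch '[0,-0.019,0.038,0,-0.2,0.1,0,0,-0.019,0.038,0,-0.2,0.1,0,0,-0.019,0.038,0,-0.2,0.1,0,0.02,0,0,0,0,0,0,0.035,0,0,0,0,0,0,0.03,0,0,0,0,0,0,0,0,0,0,0,0,0]' >/dev/null
python3 -c "
from h import *
st()
plan([.72,.034,.168],90.65,True)"
```

```text
t 19.73 tcp [0.7203 0.0297 0.3178] grasp [0.717  0.0284 0.1589] ydir 90.67 tilt 1.27 F [-0.2 -0.8  0.4] op 0.0001 j [ 1.780e+01  2.840e+01  1.400e+00  1.000e-01 -6.430e+01 -1.072e+02]
total d [-0.0092  0.0042 -0.0004] rv [ 0.01 -1.19  0.45] n 1
per row d(tool now) [-0.0092  0.0042 -0.0004] rv [ 0.01 -1.19  0.45]
```

```bash
python3 -m inch '[-0.005,0.004,0,0,-1.2,0.4,0,0,0,-0.012,0,0,0,0,0,0,-0.015,0,0,0,0,0,0,-0.015,0,0,0,0,0,0,-0.015,0,0,0,0]' |tail -2
python3 -c "
from h import *
st()"
```

```text
force: [1.9, 0.2, -0.1]
opening: 0.0003
t 20.35 tcp [0.6613 0.0334 0.3279] grasp [0.663  0.0335 0.1689] ydir 90.71 tilt 0.6 F [ 1.9  0.2 -0.1] op 0.0003 j [  19.8   22.3   -7.3    0.2  -59.9 -109.2]
```

```bash
python3 -m inch '[0.004,0,-0.012,0,0,0,0,0.004,0,-0.012,0,0,0,0,0.004,0,-0.012,0,0,0,0,0.003,0,-0.01,0,0,0,0]' |tail -2
python3 -c "
from h import *
st()"
```

```text
force: [1.1, 0.2, 1.0]
opening: 0.0006
t 20.85 tcp [0.6122 0.033  0.3145] grasp [0.6148 0.0334 0.1555] ydir 90.77 tilt 0.96 F [1.1 0.2 1. ] op 0.0006 j [  21.4   18.6  -14.9    0.3  -55.6 -110.8]
```

```bash
python3 -m inch '[-0.02,0,0.01,0,0,0,0,-0.03,0,0,0,0,0,0,0,0,0,0,0,0,0]' |tail -2
python3 -c "
from h import *
st()
s,W=snap('scene','sc11')
cv2.imwrite('pics/sc11c.png',cv2.resize(s['color'][190:280,280:400],None,fx=6,fy=6)[:,:,::-1])
print('lever');box(W,.57,.66,-.0,.06,.085,.16)
plan([.603,.034,.17],90.65,True)"
```

```text
force: [-0.0, -0.6, -0.4]
opening: 0.0006
t 21.23 tcp [0.6186 0.0327 0.3636] grasp [0.6201 0.0329 0.2046] ydir 90.75 tilt 0.57 F [-0.  -0.6 -0.4] op 0.0006 j [  21.1   16.8  -10.3    0.2  -62.3 -110.4]
lever
n 173 c [627.6  35.9] LxW 63.2 17.9 long axis deg 1.64 med z 121.1 lo [598.2  26.4  95.9] hi [659.1  43.6 141.6]
total d [ 0.0328  0.0015 -0.0153] rv [ 0.09  0.42 -0.04] n 1
per row d(tool now) [ 0.0328  0.0015 -0.0153] rv [ 0.09  0.42 -0.04]
```

View pics/sc11c.png

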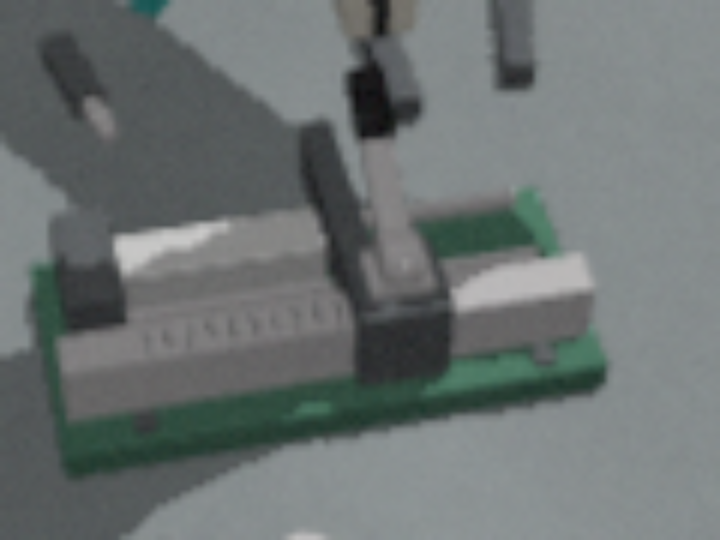

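```bash
python3 -m inch '[0.015,0.001,-0.017,0,0.4,0,0,0.02,0,0,0,0,0,0,0.015,0,0,0,0,0,0,0.015,0,0,0,0,0,0]' |tail -2
python3 -c "
from h import *
st()"
```

```text
force: [-0.2, 0.5, 2.0]
opening: 0.0003
t 21.77 tcp [0.5983 0.0331 0.2921] grasp [0.5975 0.033  0.1331] ydir 90.7 tilt 0.29 F [-0.2  0.5  2. ] op 0.0003 j [ 2.18e+01  1.90e+01 -1.74e+01 -1.00e-01 -5.39e+01 -1.11e+02]
```

```bash
for i in 1 2 3; do python3 -m inch '[0.006,0,0,0,0,0,0]' |tail -2|head -1; done
python3 -c "
from h import *
st()"
```

```text
force: [-0.5, 0.1, 2.0]
force: [-0.7, 1.0, 1.2]
force: [-14.2, 2.6, 36.6]
t 22.15 tcp [0.5983 0.033  0.2727] grasp [0.5972 0.0328 0.1137] ydir 90.71 tilt 0.39 F [-14.2   2.6  36.6] op 0.0004 j [ 2.18e+01  2.02e+01 -1.86e+01 -1.00e-01 -5.16e+01 -1.11e+02]
```

```bash
python3 -m inch '[-0.01,0,0,0,0,0,0,-0.04,0,0,0,0,0,0,-0.05,0,0,0,0,0,0,-0.05,0,0.0,0,0,0,0,0,0,0,0,0,0,0.03]' |tail -2
python3 -c "
from h import *
st()
s,W=snap('scene','sc12')
cv2.imwrite('pics/sc12c.png',cv2.resize(s['color'][190:280,280:400],None,fx=6,fy=6)[:,:,::-1])
print('lever');Q=box(W,.57,.68,-.0,.06,.078,.16)
for x in np.arange(.58,.68,.015):
  m=abs(Q[:,0]-x)<.008; print(round(x,3),m.sum(), (np.median(Q[m],0)*1000).round(1))
print('plate');box(W,.555,.575,-.01,.06,.062,.08)
"
```

```text
force: [0.0, 0.4, 0.2]
opening: 0.0062
t 22.77 tcp [0.6001 0.0333 0.4282] grasp [0.5996 0.0331 0.2692] ydir 90.71 tilt 0.21 F [0.  0.4 0.2] op 0.0062 j [  21.8   12.9   -6.9   -0.   -70.4 -111.1]
lever
n 214 c [630.5  34.5] LxW 99.5 29.5 long axis deg 2.27 med z 94.5 lo [581.8  21.9  78.4] hi [679.8  49.9 102. ]
0.58 13 [584.7  33.3  98.4]
0.595 31 [594.3  33.7  97.6]
0.61 29 [610.9  34.   95.9]
0.625 24 [625.6  34.2  93.6]
0.64 26 [640.2  36.4  92.7]
0.655 24 [654.3  32.7  92.3]
0.67 57 [672.   32.4  96.6]
plate
n 21 c [568.3  20.4] LxW 15.0 11.9 long axis deg 86.51 med z 72.4 lo [562.3  12.7  64.9] hi [574.4  27.4  75.7]
```

View pics/sc12c.png

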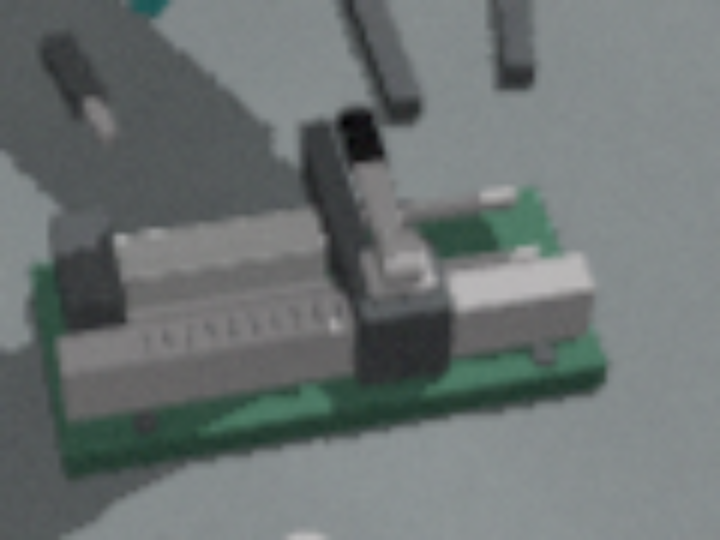

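```bash
python3 -m inch '[0,0,0,-10,0,0,0.04,0,0,0,-10,0,0,0.04,0,0,0,-10,0,0,0.04,0,0,0,-10,0,0,0.04,0,0,0,-10,0,0,0.04,0,0,0,-10,0,0,0.04,0,0,0,-10,0,0,0.04,0,0,0,-10,0,0,0.04,0,0,0,-10,0,0,0.04,0,0,0,0,0,0,0.04]' |tail -2
python3 -c "
from h import *
st()
plan([.6105,-.039,.24],-179.3,True)"
```

```text
force: [-0.1, 0.2, -0.6]
opening: 0.0402
t 24.07 tcp [0.5976 0.0331 0.4133] grasp [0.5941 0.0326 0.2543] ydir -176.59 tilt 1.28 F [-0.1  0.2 -0.6] op 0.0402 j [ 21.7  13.5  -7.9  -0.3 -69.8 -18.2]
total d [ 0.0142 -0.0089 -0.0727] rv [ 2.72 -0.12 -1.28] n 2
per row d(tool now) [ 0.0071 -0.0044 -0.0363] rv [ 1.36 -0.06 -0.64]
```

```bash
python3 -m inch '[0.007,-0.005,-0.036,1.4,0,-0.6,0.04,0.007,-0.005,-0.036,1.4,0,-0.6,0.04,0.03,0,0,0,0,0,0.04,0,0,0,0,0,0,0.04,0,0,0,0,0,0,0.04]' |tail -2
python3 -c "
from h import *
st()
plan([.6105,-.039,.09],-179.3,True)
s,W=snap('wrist','w13')
print('bar');box(W,.59,.63,-.084,-.05,.042,.052)
print('anv');box(W,.575,.642,-.13,-.05,.050,.058)
"
```

```text
force: [0.5, 0.4, 0.3]
opening: 0.0398
t 24.7 tcp [ 0.611  -0.0401  0.3665] grasp [ 0.6105 -0.0406  0.2075] ydir 179.44 tilt 0.23 F [0.5 0.4 0.3] op 0.0398 j [ 14.5  16.3 -10.7   0.1 -63.2 -15.2]
total d [1.175e-01 1.000e-04 1.500e-03] rv [-1.26 -0.16 -0.16] n 2
per row d(tool now) [0.0587 0.0001 0.0007] rv [-0.63 -0.08 -0.08]
bar
n 840 c [611.4 -67.1] LxW 33.7 27.9 long axis deg 89.66 med z 47.1 lo [597.5 -83.8  45.3] hi [624.8 -50.4  48.7]
anv
n 1631 c [ 611.1 -101.6] LxW 59.7 28.0 long axis deg 0.81 med z 53.0 lo [ 581.5 -115.2   51. ] hi [640.2 -88.   54.7]
```

View pics/w13.png

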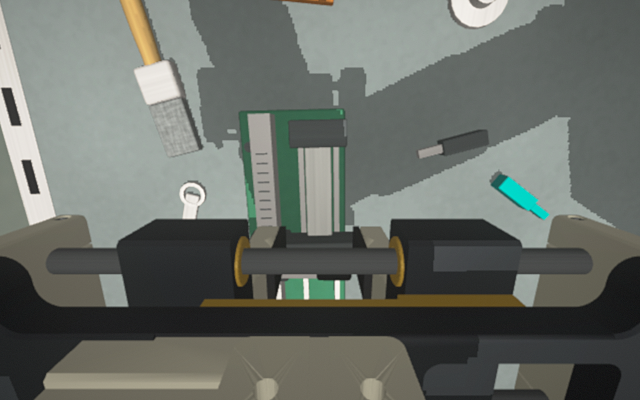

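```bash
python3 -m inch '[0.04,0,0.001,-1.2,0,0,0.042,0.04,0,0,0,0,0,0.042,0.02,0,0,0,0,0,0.042,0,0,0,0,0,0,0.042]' |tail -2
python3 -c "
from h import *
st()
plan([.6109,-.039,.0515],-179.3,True)"
```

```text
force: [0.1, 0.9, -0.2]
opening: 0.042
t 25.25 tcp [ 0.6127 -0.0371  0.2692] grasp [ 0.6136 -0.0373  0.1102] ydir -179.33 tilt 0.32 F [ 0.1  0.9 -0.2] op 0.042 j [ 14.8  21.4 -17.3   0.2 -51.  -14.2]
total d [ 0.0587  0.0022 -0.0018] rv [-0.03 -0.08  0.31] n 1
per row d(tool now) [ 0.0587  0.0022 -0.0018] rv [-0.03 -0.08  0.31]
```

```bash
python3 -m inch '[0.03,0.002,-0.002,0,0,0.3,0.042,0.015,0,0,0,0,0,0.042,0,0,0,0,0,0,0.042]' |tail -2
python3 -c "
from h import *
st()
plan([.6109,-.039,.0515],-179.3,True)"
```

```text
force: [0.5, -0.0, -0.8]
opening: 0.042
t 25.62 tcp [ 0.6134 -0.038   0.2282] grasp [ 0.6146 -0.0381  0.0692] ydir -179.26 tilt 0.44 F [ 0.5 -0.  -0.8] op 0.042 j [ 14.7  24.2 -19.5   0.2 -45.9 -14.1]
total d [ 0.0177  0.0027 -0.001 ] rv [ 0.04 -0.04  0.43] n 1
per row d(tool now) [ 0.0177  0.0027 -0.001 ] rv [ 0.04 -0.04  0.43]
```

```bash
python3 -m inch '[0.008,0.003,-0.001,0,0,0.6,0.042,0.007,0.001,0,0,0,0.2,0.042,0,0,0,0,0,0,0.042]' |tail -2
python3 -c "
from h import *
st()
plan([.6109,-.039,.0515],-179.3,True)"
```

```text
force: [0.3, -0.4, -0.1]
opening: 0.0418
t 26.0 tcp [ 0.6103 -0.0388  0.215 ] grasp [ 0.6097 -0.0389  0.056 ] ydir -179.24 tilt 0.2 F [ 0.3 -0.4 -0.1] op 0.0418 j [ 14.6  25.  -20.1  -0.  -45.  -13.8]
total d [ 0.0045 -0.0006 -0.0002] rv [ 0.06 -0.02 -0.2 ] n 1
per row d(tool now) [ 0.0045 -0.0006 -0.0002] rv [ 0.06 -0.02 -0.2 ]
```

```bash
python3 -m inch '[0.005,-0.001,0,0,0,-0.2,0.042,0,0,0,0,0,0,0.02,0,0,0,0,0,0,0.02,0,0,0,0,0,0,0.02,0,0,0,0,0,0,0.02,0,0,0,0,0,0,0.02]' |tail -2
python3 -c "
from h import *
st()"
python3 -m inch '[-0.01,0,0,0,0,0,0.02,-0.01,0,0,0,0,0,0.02]' |tail -2
python3 -c "
from h import *
st()"
```

```text
force: [-0.8, -0.0, -0.3]
opening: 0.028
t 26.75 tcp [ 0.6111 -0.0388  0.21  ] grasp [ 0.6111 -0.0389  0.051 ] ydir -179.25 tilt 0.03 F [-0.8 -0.  -0.3] op 0.028 j [ 14.6  25.4 -20.4   0.  -44.2 -13.9]
force: [0.4, 0.1, -7.2]
opening: 0.0275
t 27.0 tcp [ 0.61   -0.0388  0.2287] grasp [ 0.6092 -0.0389  0.0697] ydir -179.3 tilt 0.27 F [ 0.4  0.1 -7.2] op 0.0275 j [ 14.6  24.1 -19.5  -0.1 -46.7 -13.9]
```

```bash
python3 -m inch '[-0.03,0,0,0,0,0,0.02,-0.03,0,0,0,0,0,0.02,0,0,0,0,0,0,0.02]' |tail -2
python3 -c "
from h import *
st(); plan([.622,-.3015,.12],174.3,True)"
```

```text
force: [0.1, 0.1, -4.3]
opening: 0.0274
t 27.38 tcp [ 0.6105 -0.0388  0.293 ] grasp [ 0.6101 -0.0389  0.134 ] ydir -179.28 tilt 0.15 F [ 0.1  0.1 -4.3] op 0.0274 j [ 14.6  20.  -15.8  -0.  -54.3 -13.9]
total d [ 0.014  -0.0082 -0.2628] rv [ 6.42 -0.03 -0.15] n 5
per row d(tool now) [ 0.0028 -0.0016 -0.0526] rv [ 1.28 -0.01 -0.03]
```

```bash
python3 -m inch '[0,-0.001,-0.02,0.8,0,0,0.02,0,-0.001,-0.035,0.8,0,0,0.02,0,-0.001,-0.04,0.8,0,0,0.02,0,-0.001,-0.04,0.8,0,0,0.02,0,-0.001,-0.04,0.8,0,0,0.02,0,-0.001,-0.04,0.8,0,0,0.02,0,-0.001,-0.03,0.8,0,0,0.02,0,-0.001,-0.015,0.8,0,0,0.02,0,0,0,0,0,0,0.02,0,0,0,0,0,0,0.02]' |tail -2
python3 -c "
from h import *
st(); plan([.622,-.3015,.12],174.3,True)"
```

```text
force: [0.8, -0.3, -2.9]
opening: 0.0281
t 28.62 tcp [ 0.6043 -0.3124  0.284 ] grasp [ 0.6019 -0.312   0.125 ] ydir 173.81 tilt 0.89 F [ 0.8 -0.3 -2.9] op 0.0281 j [-10.9  26.4  -6.8   0.  -57.7   4.7]
total d [ 0.0047 -0.0165  0.0127] rv [-0.49  0.04 -0.88] n 1
per row d(tool now) [ 0.0047 -0.0165  0.0127] rv [-0.49  0.04 -0.88]
```

```bash
python3 -m inch '[0.005,-0.016,0.012,-0.5,0,-0.9,0.02,0,0,0,0,0,0,0.02,0,0,0,0,0,0,0.02]' |tail -2
python3 -c "
from h import *
st(); plan([.622,-.3015,.045],174.3,True)
s,W=snap('wrist','w14')
print('rest lips');box(W,.57,.67,-.40,-.345,.015,.025)
print('bar');box(W,.57,.67,-.40,-.33,.11,.13)
print('bar');box(W,.6,.64,-.40,-.31,.105,.13)"
```

```text
force: [0.5, 0.4, -2.2]
opening: 0.0279
t 29.0 tcp [ 0.6231 -0.2991  0.2784] grasp [ 0.6233 -0.299   0.1194] ydir 174.51 tilt 0.09 F [ 0.5  0.4 -2.2] op 0.0279 j [ -9.6  27.4  -5.9  -0.1 -56.6   4.1]
total d [ 0.0744  0.0009 -0.0026] rv [0.21 0.06 0.07] n 2
per row d(tool now) [ 0.0372  0.0005 -0.0013] rv [0.11 0.03 0.03]
rest lips
n 529 c [ 616.1 -354.3] LxW 54.1 23.9 long axis deg -5.49 med z 19.1 lo [ 588.9 -368.3   16.4] hi [ 643.5 -345.2   20.6]
bar
n 1817 c [ 619.4 -338.4] LxW 27.9 18.5 long axis deg -4.2 med z 115.4 lo [ 605.6 -348.1  112.1] hi [ 633.  -330.1  116.9]
bar
n 3869 c [ 622.2 -328.4] LxW 38.9 31.9 long axis deg 84.06 med z 115.4 lo [ 605.9 -348.   106.2] hi [ 638.9 -310.4  123.1]
```

View pics/w14.png

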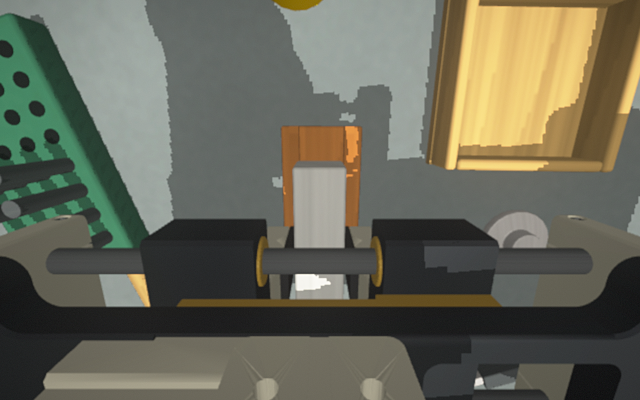

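```bash
python3 -m inch '[0.02,0.002,-0.002,0.2,0,0,0.02,0.025,0,0,0,0,0,0.02,0,0,0,0,0,0,0.02]' |tail -2
python3 -c "
from h import *
st(); plan([.6215,-.3005,.045],174.4,True)"
```

```text
force: [-0.2, 0.9, -2.9]
opening: 0.0278
t 29.43 tcp [ 0.6213 -0.3002  0.2336] grasp [ 0.6218 -0.3001  0.0746] ydir 174.38 tilt 0.18 F [-0.2  0.9 -2.9] op 0.0278 j [ -9.7  29.8  -8.5  -0.1 -51.5   4.1]
total d [ 0.0296 -0.0002 -0.0003] rv [-0.02  0.04  0.17] n 1
per row d(tool now) [ 0.0296 -0.0002 -0.0003] rv [-0.02  0.04  0.17]
```

```bash
python3 -m inch '[0.012,0,0,0,0,0,0.02,0.012,0,0,0,0,0.2,0.02,0.004,0,0,0,0,0,0.02,0,0,0,0,0,0,0.02]' |tail -2
python3 -c "
from h import *
st(); plan([.6215,-.3005,.044],174.4,True)"
```

```text
force: [-0.2, -0.1, -3.8]
opening: 0.0276
t 29.93 tcp [ 0.6223 -0.3003  0.2062] grasp [ 0.6227 -0.3004  0.0472] ydir 174.42 tilt 0.13 F [-0.2 -0.1 -3.8] op 0.0276 j [ -9.6  31.5  -9.7  -0.  -48.7   4.1]
total d [ 0.0032  0.0008 -0.0002] rv [ 0.02 -0.    0.13] n 1
per row d(tool now) [ 0.0032  0.0008 -0.0002] rv [ 0.02 -0.    0.13]
```

```bash
python3 -m inch '[0.004,0.001,0,0,0,0.1,0.02,0,0,0,0,0,0,0.02]' |tail -2
python3 -c "
from h import *
st()"
python3 -m inch '[0,0,0,0,0,0,0.045,0,0,0,0,0,0,0.045,0,0,0,0,0,0,0.045,-0.02,0,0,0,0,0,0.045,-0.03,0,0,0,0,0,0.05,-0.05,0,0,0,0,0,0.05,-0.06,0,0,0,0,0,0.05,-0.05,0,0.03,0,0,0,0.05,0,0,0.03,0,0,0,0.05,0,0,0.03,0,0,0,0.05,0,0,0,0,0,0,0.05]' |tail -2
python3 -c "
from h import *
st(); s,W=snap('wrist','w15')
print('bar');box(W,.56,.70,-.36,-.22,.034,.046)
print('rest');box(W,.56,.70,-.40,-.20,.008,.03)
s,W=snap('scene','sc15')
print('plate');box(W,.55,.640,-.01,.06,.062,.08)
cv2.imwrite('pics/sc15c.png',cv2.resize(s['color'][160:290,180:400],None,fx=3.5,fy=3.5)[:,:,::-1])"
```

```text
force: [0.2, -1.1, -3.6]
opening: 0.0277
t 30.18 tcp [ 0.6215 -0.3004  0.2027] grasp [ 0.6218 -0.3004  0.0437] ydir 174.42 tilt 0.09 F [ 0.2 -1.1 -3.6] op 0.0277 j [ -9.7  31.7  -9.9   0.  -48.3   4.1]
force: [0.2, 0.4, -0.4]
opening: 0.0502
t 31.55 tcp [ 0.6288 -0.2093  0.4357] grasp [ 0.6315 -0.2101  0.2767] ydir 174.43 tilt 1.01 F [ 0.2  0.4 -0.4] op 0.0502 j [ -1.5  18.1   1.1   0.3 -72.   -4.1]
bar
n 1774 c [ 621.8 -299.6] LxW 99.4 27.4 long axis deg 84.07 med z 39.0 lo [ 605.9 -348.3   37.1] hi [ 638.6 -250.8   41. ]
rest
n 3262 c [ 621.7 -302.2] LxW 129.5 70.0 long axis deg 84.28 med z 11.7 lo [ 583.8 -367.     9.1] hi [ 659.3 -237.9   20.7]
plate
n 117 c [601.1  20.9] LxW 77.5 16.1 long axis deg 1.09 med z 73.0 lo [562.5  13.1  64.1] hi [639.1  28.6  76.1]
```

View pics/sc15c.png

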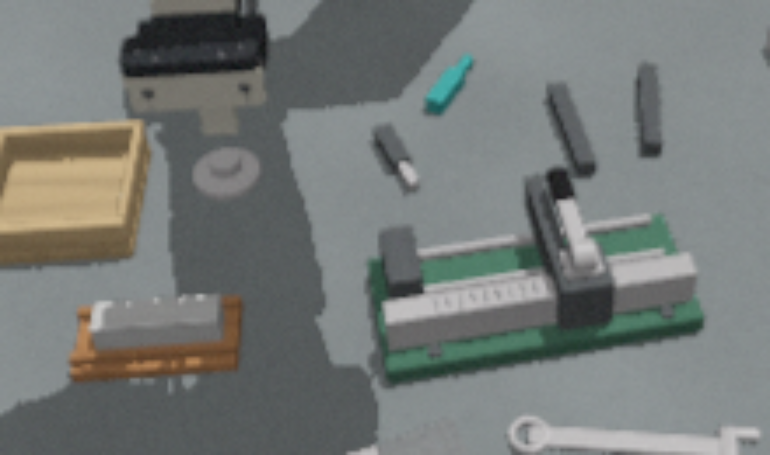

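View pics/w15.png

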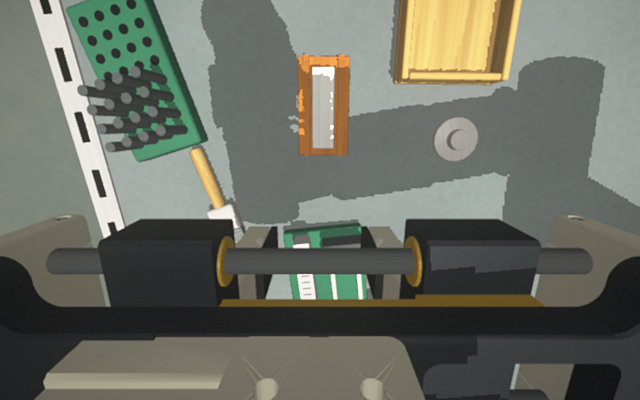

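```bash
python3 -c "
from h import *
plan([.50,.06,.40],179)"
```

```text
total d [0.0314 0.1552 0.2569] rv [-4.65 -0.22  0.92] n 6
per row d(tool now) [0.0052 0.0259 0.0428] rv [-0.78 -0.04  0.15]
```

```bash
python3 -m inch '[0.005,0.026,0.043,-0.7,0,0.1,0.06,0.005,0.026,0.043,-0.7,0,0.1,0.06,0.005,0.026,0.043,-0.7,0,0.1,0.06,0.005,0.026,0.043,-0.7,0,0.1,0.06,0.005,0.026,0.043,-0.7,0,0.1,0.06,0.005,0.026,0.043,-0.7,0,0.1,0.06,0,0,0,0,0,0,0.06,0,0,0,0,0,0,0.06]' |tail -2
python3 -c "
from h import *
st(); s,W=snap('wrist','w16')
im,Z=ortho(W,s['color'],.3,.6,-.2,.1,.001)
print('cutter');box(W,.38,.54,-.13,-.04,.006,.025)
print('cutter shank');box(W,.38,.54,-.13,-.04,.0155,.022)
"
```

```text
force: [-0.1, 0.3, 0.4]
opening: 0.0603
t 32.65 tcp [0.4881 0.0575 0.4017] grasp [0.4887 0.0566 0.2427] ydir 178.2 tilt 0.41 F [-0.1  0.3  0.4] op 0.0603 j [ 29.9   3.1 -22.4   0.5 -64.5 -31.9]
cutter
n 1050 c [430.4 -79.7] LxW 118.6 52.1 long axis deg -16.53 med z 16.6 lo [ 381.9 -100.5    7.2] hi [491.1 -41.4  18.7]
cutter shank
n 732 c [417.4 -77.2] LxW 98.4 43.8 long axis deg -24.59 med z 17.0 lo [ 381.6 -100.5   15.6] hi [464.5 -40.5  18.9]
```

View pics/w16.png

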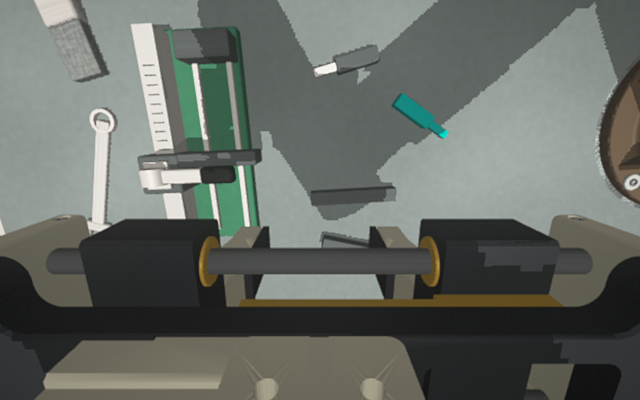

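```bash
python3 -c "
from h import *
d=np.load('w16.npz');W=d['W'];C=d['C']
cv2.imwrite('pics/c16.png',cv2.resize(C[30:150,280:460],None,fx=4,fy=4)[:,:,::-1])
m=(C[...,2].astype(int)-C[...,0]>60); W=W.copy(); W[m]=np.nan
print('shank');box(W,.40,.54,-.13,-.06,.0145,.022)
print('nose');box(W,.40,.54,-.13,-.06,.009,.0135)
print('all');box(W,.40,.54,-.13,-.06,.007,.022)
print('blankA');box(W,.36,.55,.04,.12,.013,.022)
"
```

```text
shank
n 731 c [450.8 -85.5] LxW 74.5 18.4 long axis deg 14.26 med z 17.0 lo [ 414.5 -100.8   14.8] hi [470.1 -74.7  18.9]
nose
n 170 c [453.4 -81.9] LxW 78.6 14.7 long axis deg 6.14 med z 12.5 lo [419.2 -86.    9.3] hi [492.2 -70.9  13.5]
all
n 985 c [453.4 -84.8] LxW 80.0 18.4 long axis deg 14.26 med z 16.6 lo [ 414.6 -100.5    8.1] hi [491.1 -71.9  18.8]
blankA
n 1137 c [445.   81.2] LxW 114.6 18.2 long axis deg 1.63 med z 17.0 lo [388.9  71.4  13.7] hi [501.   90.4  18.7]
```

View pics/c16.png

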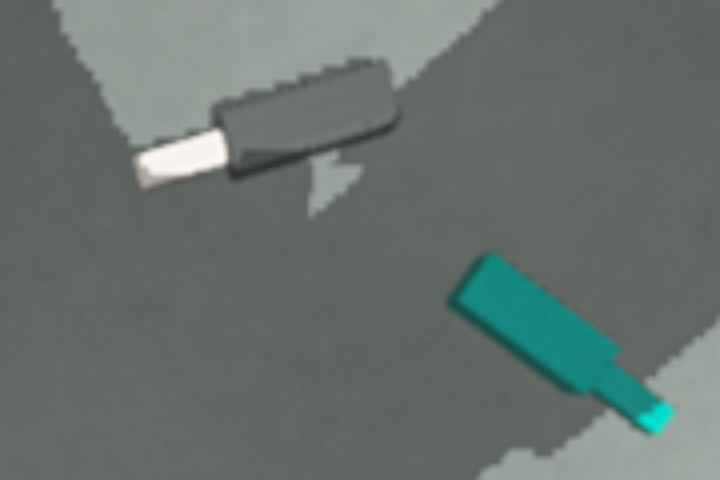

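```bash
python3 -m inch '[0,0,0,10.2,0,0,0.05,0,0,0,10.2,0,0,0.05,0,0,0,10.2,0,0,0.05,0,0,0,10.2,0,0,0.05,0,0,0,10.2,0,0,0.05,0,0,0,10.2,0,0,0.05,0,0,0,10.2,0,0,0.05,0,0,0,5,0,0,0.05,0,0,0,0,0,0,0.05]' |tail -2
python3 -c "
from h import *
st();plan([.4398,-.0882,.10],104.26,True)
for n in ['w3','w15']:
  W=np.load(n+'.npz')['W']; print('box top');box(W,.33,.58,-.5,-.28,.036,.048); print('floor');box(W,.33,.58,-.5,-.28,.004,.012)
for n in ['scene','side']:
  W=cloud(dict(np.load(n+'0.npz'))); print(n);box(W,.33,.58,-.5,-.28,.036,.052);
  print('tray');box(W,.33,.58,.3,.52,.022,.04)
  print('blankB');box(W,.35,.55,.12,.2,.012,.03)
"
```

```text
force: [-0.1, 0.8, -0.3]
opening: 0.0502
t 33.83 tcp [0.4937 0.0458 0.4012] grasp [0.4939 0.0443 0.2422] ydir 98.1 tilt 0.52 F [-0.1  0.8 -0.3] op 0.0502 j [  28.3    3.6  -21.9    0.5  -64.7 -110.4]
total d [ 0.1433 -0.1237 -0.0723] rv [-6.16 -0.02  0.52] n 4
per row d(tool now) [ 0.0358 -0.0309 -0.0181] rv [-1.54 -0.01  0.13]
box top
n 2256 c [ 451.9 -367. ] LxW 132.2 101.3 long axis deg -5.82 med z 40.5 lo [ 383.7 -408.1   36.4] hi [ 520.6 -312.5   42.7]
floor
n 7263 c [ 454.6 -371.6] LxW 127.8 112.4 long axis deg -4.84 med z 8.0 lo [ 391.  -420.6    5.9] hi [ 512.8 -321.2   10.2]
box top
n 2060 c [ 452.3 -360.1] LxW 132.9 86.5 long axis deg -6.41 med z 40.4 lo [ 385.3 -406.4   36.4] hi [ 520.9 -312.4   42.6]
floor
n 6227 c [ 452.4 -366. ] LxW 131.6 98.2 long axis deg -6.29 med z 8.0 lo [ 392.  -415.6    5.8] hi [ 516.8 -320.2   10.7]
scene
n 509 c [ 450.8 -381.1] LxW 135.1 131.9 long axis deg -6.85 med z 43.3 lo [ 382.2 -450.6   36.1] hi [ 520.8 -310.8   47.2]
tray
n 439 c [469.5 387.3] LxW 254.6 157.5 long axis deg 10.92 med z 29.7 lo [347.5 309.4  22.2] hi [573.7 480.5  37.7]
blankB
n 139 c [434.3 162.5] LxW 114.7 18.0 long axis deg -13.63 med z 20.9 lo [379.3 142.2  12.8] hi [489.4 181.3  24. ]
side
n 281 c [ 448.5 -381.3] LxW 136.3 133.7 long axis deg 83.55 med z 40.9 lo [ 378.3 -452.3   36.2] hi [ 518.2 -310.3   47.5]
tray
n 479 c [466.  400.1] LxW 238.4 170.6 long axis deg 3.42 med z 29.4 lo [346.1 311.4  22.1] hi [577.2 489.2  39. ]
blankB
n 197 c [430.8 163.6] LxW 116.5 18.9 long axis deg -13.77 med z 18.4 lo [375.1 145.7  12.8] hi [487.3 184.8  22.6]
```

```bash
python3 -m inch '[0.02,-0.031,-0.018,-1.5,0,0.1,0.05,0.035,-0.031,-0.018,-1.5,0,0.1,0.05,0.035,-0.031,-0.018,-1.5,0,0.1,0.05,0.03,-0.031,-0.018,-1.5,0,0.1,0.05,0,0,0,0,0,0,0.05,0,0,0,0,0,0,0.05]' |tail -2
python3 -c "
from h import *
st();plan([.4398,-.0882,.024],104.26,True)
s,W=snap('side','s17'); C=s['color']; m=(C[...,2].astype(int)-C[...,0]>60); W[m]=np.nan
box(W,.40,.54,-.13,-.06,.008,.024)
"
```

```text
force: [0.4, -0.4, 0.8]
opening: 0.05
t 34.58 tcp [ 0.4464 -0.0974  0.2795] grasp [ 0.4468 -0.0976  0.1205] ydir 104.72 tilt 0.17 F [ 0.4 -0.4  0.8] op 0.05 j [ 12.6   7.2 -35.9   0.2 -46.8 -88. ]
total d [ 0.0965  0.0108 -0.0043] rv [0.46 0.11 0.13] n 2
per row d(tool now) [ 0.0483  0.0054 -0.0021] rv [0.23 0.05 0.06]
n 88 c [ 456.3 -110.5] LxW 80.0 20.8 long axis deg 15.77 med z 16.1 lo [ 418.6 -126.2    8.3] hi [ 492.4 -104.8   22.8]
```

```bash
python3 -c "
from h import *
for n in ['side','scene']:
  s,W=snap(n,n+'18'); C=s['color']; m=(C[...,2].astype(int)-C[...,0]>60); W[m]=np.nan
  Q=box(W,.39,.54,-.19,-.04,.010,.024)
s,W=snap('wrist','w18')
"
```

```text
n 77 c [ 457.  -114.2] LxW 78.6 17.3 long axis deg 6.92 med z 16.9 lo [ 418.2 -126.5   10.1] hi [ 492.9 -105.4   22. ]
n 100 c [ 430.5 -100.7] LxW 131.2 57.6 long axis deg -32.09 med z 19.5 lo [ 418.3 -129.    11.3] hi [ 498.6 -106.3   22.8]
```

View pics/w18.png

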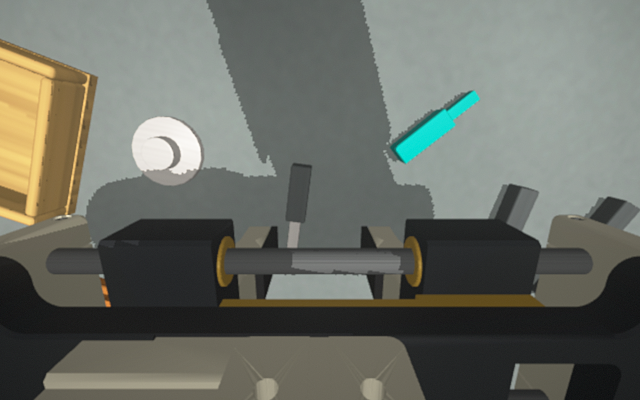

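View pics/side18.png

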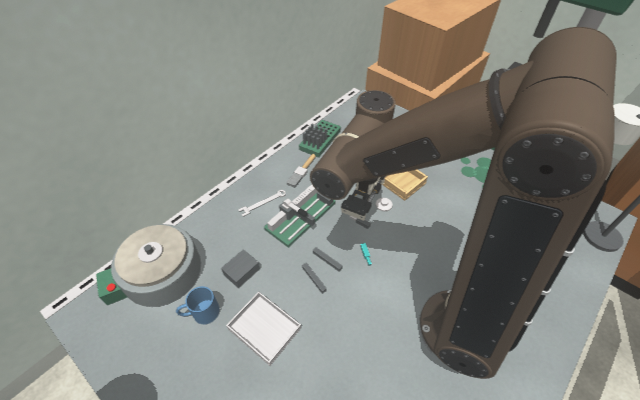

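```bash
python3 -c "
from h import *
d=np.load('w18.npz');W=d['W'].copy();C=d['C'];m=(C[...,2].astype(int)-C[...,0]>60); W[m]=np.nan
W[245:]=np.nan; W[:150]=np.nan; W[:,:270]=np.nan; W[:,330:]=np.nan
print('shank');box(W,.40,.54,-.17,-.06,.014,.022)
print('all');box(W,.40,.54,-.17,-.06,.007,.022)
"
```

```text
shank
n 1153 c [ 455.9 -117. ] LxW 75.7 18.0 long axis deg 7.18 med z 17.1 lo [ 418.6 -129.    14.3] hi [ 481.4 -107.9   18.6]
all
n 1411 c [ 457.  -116.9] LxW 77.9 18.0 long axis deg 7.13 med z 16.9 lo [ 418.3 -129.    10.6] hi [ 493.3 -107.9   18.5]
```

```bash
python3 -c "
from h import *
plan([.4434,-.1185,.06],97.15,True)"
```

```text
total d [ 0.0609 -0.0205 -0.0088] rv [7.64 0.18 0.1 ] n 2
per row d(tool now) [ 0.0304 -0.0102 -0.0044] rv [3.82 0.09 0.05]
```

```bash
python3 -m inch '[0.01,-0.02,-0.009,7.6,0,0,0.05,0.025,0,0,0,0,0,0.05,0.025,0,0,0,0,0,0.05,0,0,0,0,0,0,0.05,0,0,0,0,0,0,0.05]' |tail -2
python3 -c "
from h import *
st();plan([.4434,-.1185,.024],97.15,True)
s,W=snap('side','s19'); C=s['color']; m=(C[...,2].astype(int)-C[...,0]>60); W[m]=np.nan
Q=box(W,.39,.54,-.19,-.04,.010,.024)"
```

```text
force: [-0.3, 0.1, 0.9]
opening: 0.05
t 35.4 tcp [ 0.4464 -0.1158  0.2225] grasp [ 0.4483 -0.1159  0.0635] ydir 97.33 tilt 0.68 F [-0.3  0.1  0.9] op 0.05 j [ 10.1  12.4 -39.4   0.2 -37.5 -93. ]
total d [ 0.0395 -0.0022 -0.0038] rv [0.18 0.68 0.11] n 1
per row d(tool now) [ 0.0395 -0.0022 -0.0038] rv [0.18 0.68 0.11]
n 37 c [ 430.8 -118.1] LxW 25.3 18.8 long axis deg 12.55 med z 17.7 lo [ 417.7 -127.5   11.6] hi [ 443.8 -108.9   21.6]
```

```bash
python3 -m inch '[0.02,-0.002,-0.004,0.2,0.7,0,0.05,0.014,0,0,0,0,0,0.05,0.004,0,0,0,0,0,0.05,0,0,0,0,0,0,0.05]' |tail -2
python3 -c "
from h import *
st();plan([.4434,-.1185,.024],97.15,True)"
```

```text
force: [0.1, 0.1, 0.0]
opening: 0.0501
t 35.95 tcp [ 0.4451 -0.1176  0.1878] grasp [ 0.4463 -0.1177  0.0289] ydir 97.24 tilt 0.44 F [0.1 0.1 0. ] op 0.0501 j [  9.9  16.  -41.3   0.2 -32.3 -92.9]
total d [ 0.0048 -0.0007 -0.0019] rv [0.09 0.43 0.11] n 1
per row d(tool now) [ 0.0048 -0.0007 -0.0019] rv [0.09 0.43 0.11]
```

```bash
python3 -m inch '[0.005,-0.001,-0.002,0,0.4,0,0.05,0,0,0,0,0,0,0.01,0,0,0,0,0,0,0.01,0,0,0,0,0,0,0.01,0,0,0,0,0,0,0.01,0,0,0,0,0,0,0.01]' |tail -2
python3 -c "
from h import *
st()"
python3 -m inch '[-0.03,0,0,0,0,0,0.01,-0.05,0,0,0,0,0,0.01,-0.04,0,0,0,0,0,0.01,0,0,0,0,0,0,0.01]' |tail -2
python3 -c "
from h import *
st();plan([.438,-.380,.12],83.6,True)"
```

```text
force: [-0.4, -0.1, -0.8]
opening: 0.0179
t 36.7 tcp [ 0.4438 -0.1188  0.1841] grasp [ 0.4443 -0.119   0.0251] ydir 97.26 tilt 0.2 F [-0.4 -0.1 -0.8] op 0.0179 j [  9.7  16.3 -41.5   0.2 -32.  -92.7]
force: [-0.3, -0.3, -1.9]
opening: 0.0178
t 37.2 tcp [ 0.443  -0.1187  0.3067] grasp [ 0.443  -0.119   0.1477] ydir 97.24 tilt 0.12 F [-0.3 -0.3 -1.9] op 0.0178 j [  9.8   5.3 -33.6   0.1 -51.1 -92.6]
total d [ 0.0283 -0.2586 -0.0379] rv [13.64 -0.02  0.12] n 5
per row d(tool now) [ 0.0057 -0.0517 -0.0076] rv [ 2.73 -0.    0.02]
```

```bash
python3 -m inch '[0,-0.03,-0.005,2,0,0,0.01,0,-0.043,-0.002,2,0,0,0.01,0,-0.045,0,2,0,0,0.01,0,-0.045,0.002,2,0,0,0.01,0,-0.045,0.004,2,0,0,0.01,0,-0.03,0.004,2,0,0,0.01,0,-0.02,0,1.5,0,0,0.01,0,0,0,0,0,0,0.01]' |tail -2
python3 -c "
from h import *
st();plan([.438,-.380,.07],83.6,True)"
```

```text
force: [-0.4, 0.9, -0.7]
opening: 0.0177
t 38.2 tcp [ 0.4508 -0.3842  0.2975] grasp [ 0.4493 -0.3835  0.1386] ydir 83.33 tilt 0.61 F [-0.4  0.9 -0.7] op 0.0177 j [-21.5  18.2 -17.9  -0.  -54.6 -75.1]
total d [ 0.0687  0.0025 -0.0125] rv [-0.27 -0.59 -0.17] n 2
per row d(tool now) [ 0.0343  0.0012 -0.0063] rv [-0.14 -0.29 -0.08]
```

```bash
python3 -m inch '[0.02,0.002,-0.012,-0.3,-0.6,-0.2,0.01,0.03,0,0,0,0,0,0.01,0.015,0,0,0,0,0,0.01,0,0,0,0,0,0,0.01]' |tail -2
python3 -c "
from h import *
st();plan([.438,-.380,.037],83.6,True);s,W=snap('wrist','w20')"
```

```text
force: [0.4, -0.2, -0.8]
opening: 0.0179
t 38.7 tcp [ 0.4379 -0.3786  0.2287] grasp [ 0.4375 -0.3784  0.0697] ydir 83.72 tilt 0.16 F [ 0.4 -0.2 -0.8] op 0.0179 j [-21.5  21.5 -23.8  -0.  -44.8 -74.8]
total d [ 0.0327 -0.0014  0.0003] rv [ 0.12 -0.15 -0.06] n 1
per row d(tool now) [ 0.0327 -0.0014  0.0003] rv [ 0.12 -0.15 -0.06]
```

View pics/w20.png

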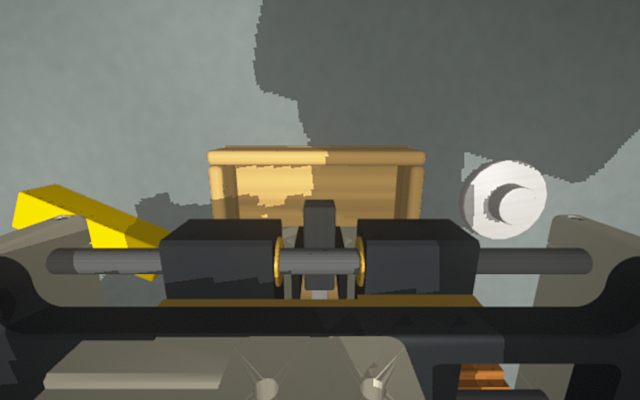

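```bash
python3 -m inch '[0.02,-0.001,0,0,0,0,0.01,0.011,0,0,0,0,0,0.01,0,0,0,0,0,0,0.01]' |tail -2
python3 -c "
from h import *
st()"
python3 -m inch '[0,0,0,0,0,0,0.035,0,0,0,0,0,0,0.035,0,0,0,0,0,0,0.035,-0.03,0,0,0,0,0,0.035,-0.05,0,0,0,0,0,0.05,-0.05,0,0,0,0,0,0.05,-0.05,0.03,0,0,0,0,0.05,-0.05,0.05,0,0,0,0,0.05,0,0.05,0,0,0,0,0.05,0,0,0,0,0,0,0.05]' |tail -2
python3 -c "
from h import *
st()
s,W=snap('scene','sc21')
cv2.imwrite('pics/sc21c.png',cv2.resize(s['color'][150:290,120:420],None,fx=2.6,fy=2.6)[:,:,::-1])"
```

```text
force: [-0.8, -0.9, -0.3]
opening: 0.0173
t 39.12 tcp [ 0.4398 -0.3799  0.2006] grasp [ 0.4402 -0.3802  0.0416] ydir 83.82 tilt 0.17 F [-0.8 -0.9 -0.3] op 0.0173 j [-21.5  23.8 -25.    0.  -41.  -74.7]
force: [0.0, -0.5, 0.2]
opening: 0.0503
t 40.38 tcp [ 0.4525 -0.2539  0.4357] grasp [ 0.454  -0.2543  0.2767] ydir 83.74 tilt 0.56 F [ 0.  -0.5  0.2] op 0.0503 j [ -7.6   4.4 -16.2   0.1 -68.8 -88.7]
```

View pics/sc21c.png

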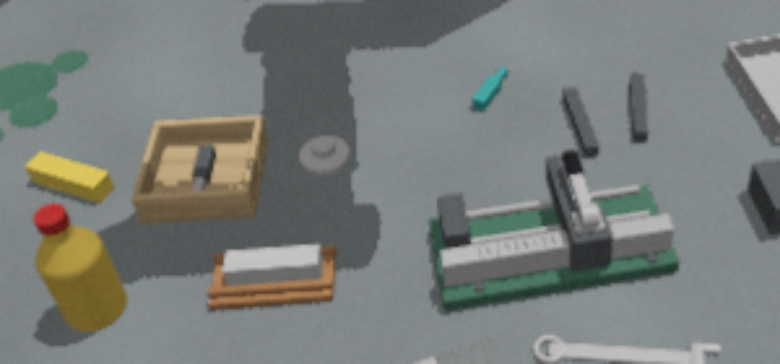

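```bash
python3 -c "
from h import *
plan([.58,.12,.42],88)"
```

```text
total d [0.0159 0.3867 0.0853] rv [-4.29  0.56  0.16] n 7
per row d(tool now) [0.0023 0.0552 0.0122] rv [-0.61  0.08  0.02]
```

```bash
python3 -m inch '[0.002,0.055,0.012,-0.6,0.1,0,0.06,0.002,0.055,0.012,-0.6,0.1,0,0.06,0.002,0.055,0.012,-0.6,0.1,0,0.06,0.002,0.055,0.012,-0.6,0.1,0,0.06,0.002,0.055,0.012,-0.6,0.1,0,0.06,0.002,0.055,0.012,-0.6,0.1,0,0.06,0.002,0.055,0.012,-0.6,0.1,0,0.06,0,0,0,0,0,0,0.06,0,0,0,0,0,0,0.06]' |tail -2
python3 -c "
from h import *
st();s,W=snap('wrist','w22')
print('A');box(W,.36,.55,.04,.13,.013,.022)
print('B');box(W,.36,.55,.13,.22,.013,.022)
print('tray');box(W,.33,.54,.29,.46,.025,.034)
"
```

```text
force: [-0.5, -0.7, 0.9]
opening: 0.0597
t 41.55 tcp [0.5734 0.1256 0.4176] grasp [0.5725 0.1244 0.2586] ydir 87.45 tilt 0.57 F [-0.5 -0.7  0.9] op 0.0597 j [  31.5   12.    -9.6    0.2  -69.  -124.1]
A
n 1395 c [443.7  81.5] LxW 114.6 18.1 long axis deg 1.55 med z 17.0 lo [387.8  71.9  14.7] hi [499.5  91.1  18.9]
B
n 1443 c [431.6 162.2] LxW 114.9 18.0 long axis deg -13.84 med z 17.0 lo [377.1 142.8  14.8] hi [486.1 181.4  19. ]
tray
n 1638 c [444.2 381.2] LxW 149.4 138.4 long axis deg 2.81 med z 28.5 lo [377.  309.6  25.1] hi [520.4 450.7  30.8]
```

View pics/w22.png

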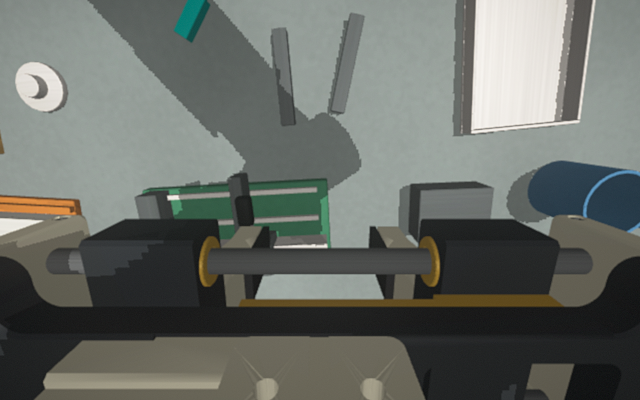

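```bash
python3 -c "
from h import *
plan([.4316,.1622,.12],76.16,True)"
```

```text
total d [ 0.1391  0.0315 -0.1425] rv [11.26 -0.3   0.48] n 4
per row d(tool now) [ 0.0348  0.0079 -0.0356] rv [ 2.82 -0.07  0.12]
```

```bash
python3 -m inch '[0.03,0.008,-0.036,0,0,0,0.05,0.035,0.008,-0.036,0,0,0,0.05,0.035,0.008,-0.036,0,0,0,0.05,0.03,0.008,-0.036,0,0,0.4,0.05,0,0,0,5.6,0,0,0.05,0,0,0,5.6,0,0,0.05,0,0,0,0,0,0,0.05]' |tail -2
python3 -c "
from h import *
st();plan([.4316,.1622,.06],76.16,True)"
```

```text
force: [0.6, -0.5, -0.4]
opening: 0.0502
t 42.48 tcp [0.4268 0.1537 0.2857] grasp [0.4264 0.1538 0.1267] ydir 75.21 tilt 0.14 F [ 0.6 -0.5 -0.4] op 0.0502 j [  44.8    6.5  -35.6   -0.2  -48.  -149.4]
total d [0.0667 0.0094 0.0026] rv [-0.95 -0.14 -0.01] n 2
per row d(tool now) [0.0334 0.0047 0.0013] rv [-0.47 -0.07 -0.01]
```

```bash
python3 -m inch '[0.02,0.009,0.003,-0.9,0,0,0.05,0.03,0,0,0,0,0,0.05,0.015,0,0,0,0,0,0.05,0,0,0,0,0,0,0.05]' |tail -2
python3 -c "
from h import *
st();plan([.4316,.1622,.024],76.16,True)
s,W=snap('side','s23');box(W,.35,.55,.12,.22,.012,.03)
s,W=snap('wrist','w23');W[235:]=np.nan;box(W,.35,.55,.12,.22,.013,.022)"
```

```text
force: [0.1, -0.5, 1.1]
opening: 0.0499
t 42.98 tcp [0.4337 0.1592 0.2211] grasp [0.434  0.1598 0.0621] ydir 76.42 tilt 0.24 F [ 0.1 -0.5  1.1] op 0.0499 j [ 4.460e+01  1.280e+01 -3.900e+01 -1.000e-01 -3.800e+01 -1.481e+02]
total d [ 0.0381  0.0023 -0.0028] rv [ 0.26  0.05 -0.23] n 1
per row d(tool now) [ 0.0381  0.0023 -0.0028] rv [ 0.26  0.05 -0.23]
few 0
n 2568 c [408.2 168.2] LxW 67.1 17.9 long axis deg -13.45 med z 17.1 lo [375.5 154.   15.5] hi [440.3 182.5  18.6]
```

Blank B is still in place, so I'll go down and grip it.

```bash
python3 -m inch '[0.02,0.002,-0.003,0.2,0,-0.2,0.05,0.014,0,0,0,0,0,0.05,0.004,0,0,0,0,0,0.05,0,0,0,0,0,0,0.05]' |tail -2
python3 -c "
from h import *
st();plan([.4316,.1622,.024],76.16,True)"
```

```text
force: [-0.2, 0.1, 0.3]
opening: 0.05
t 43.58 tcp [0.4335 0.1631 0.1873] grasp [0.4348 0.1642 0.0283] ydir 76.3 tilt 0.61 F [-0.2  0.1  0.3] op 0.05 j [ 4.510e+01  1.620e+01 -4.100e+01  1.000e-01 -3.220e+01 -1.489e+02]
total d [ 0.0042 -0.0014 -0.0016] rv [ 0.14  0.37 -0.49] n 1
per row d(tool now) [ 0.0042 -0.0014 -0.0016] rv [ 0.14  0.37 -0.49]
```

```bash
python3 -m inch '[0.004,-0.001,-0.003,0,0.4,-0.5,0.05,0,0,0,0,0,0,0.01,0,0,0,0,0,0,0.01,0,0,0,0,0,0,0.01,0,0,0,0,0,0,0.01,0,0,0,0,0,0,0.01]' |tail -2
python3 -c "
from h import *
st()"
python3 -m inch '[-0.03,0,0,0,0,0,0.01,-0.05,0,0,0,0,0,0.01,-0.03,0,0,0,0,0,0.01,0,0,0,0,0,0,0.01]' |tail -2
python3 -c "
from h import *
st();plan([.433,.4045,.12],92.8,True)"
```

```text
force: [-0.8, 0.2, -1.0]
opening: 0.0179
t 44.33 tcp [0.4306 0.1633 0.1846] grasp [0.4308 0.1635 0.0256] ydir 76.33 tilt 0.1 F [-0.8  0.2 -1. ] op 0.0179 j [  45.4   16.4  -41.2   -0.   -32.3 -149. ]
force: [-0.1, -0.1, -2.4]
opening: 0.0175
t 44.83 tcp [0.4295 0.1623 0.2957] grasp [0.4289 0.162  0.1367] ydir 76.26 tilt 0.24 F [-0.1 -0.1 -2.4] op 0.0175 j [ 4.54e+01  6.30e+00 -3.42e+01 -1.00e-01 -4.98e+01 -1.49e+02]
total d [ 0.0162  0.2362 -0.054 ] rv [-16.54  -0.2    0.14] n 5
per row d(tool now) [ 0.0032  0.0472 -0.0108] rv [-3.31 -0.04  0.03]
```

```bash
python3 -m inch '[0,0,0,-8.3,0,0,0.01,0,0,0,-8.3,0,0,0.01,0,0,0,0,0,0,0.01]' |tail -2
python3 -c "
from h import *
st();plan([.433,.4045,.12],92.8,True)"
```

```text
force: [-0.2, 1.2, -2.8]
opening: 0.0178
t 45.2 tcp [0.4279 0.1611 0.292 ] grasp [0.4265 0.1604 0.133 ] ydir 93.17 tilt 0.55 F [-0.2  1.2 -2.8] op 0.0178 j [  45.4    6.5  -34.5   -0.2  -49.5 -132.1]
total d [0.0118 0.2428 0.0187] rv [ 0.37 -0.5   0.23] n 5
per row d(tool now) [0.0024 0.0486 0.0037] rv [ 0.07 -0.1   0.05]
```

```bash
python3 -m inch '[0,0.025,0.003,0,0,0,0.01,0,0.04,0.003,0,0,0,0.01,0,0.045,0.003,0,0,0,0.01,0,0.045,0.003,0,0,0,0.01,0,0.04,0.003,0,0,0,0.01,0,0.03,0.003,0,-0.5,0.2,0.01,0,0.017,0,0,0,0,0.01,0,0,0,0,0,0,0.01,0,0,0,0,0,0,0.01]' |tail -2
python3 -c "
from h import *
st();plan([.433,.4045,.06],92.8,True);s,W=snap('wrist','w24')"
```

```text
force: [0.4, -1.0, -3.3]
opening: 0.0176
t 46.33 tcp [0.4329 0.4076 0.2786] grasp [0.4311 0.4054 0.1196] ydir 91.25 tilt 1.05 F [ 0.4 -1.  -3.3] op 0.0176 j [  62.    19.7  -18.4   -0.3  -52.9 -150.6]
total d [ 0.0596 -0.0023  0.0007] rv [-1.55 -0.7   0.78] n 1
per row d(tool now) [ 0.0596 -0.0023  0.0007] rv [-1.55 -0.7   0.78]
```

View pics/w24.png

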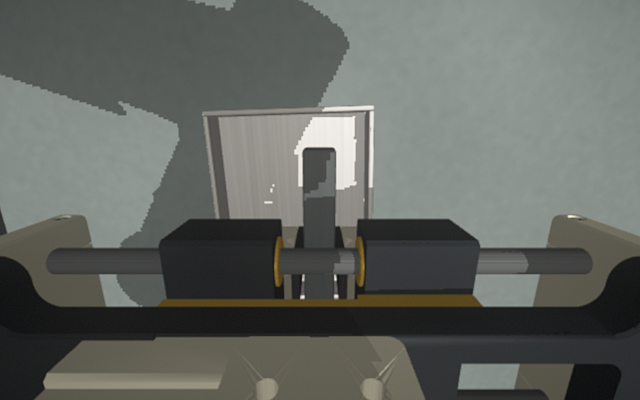

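```bash
python3 -c "
from h import *
W=np.load('w24.npz')['W'].copy(); W[225:]=np.nan
print('rim');box(W,.32,.45,.28,.49,.026,.034)
P=W.reshape(-1,3);P=P[np.isfinite(P[:,0])]
for x in (.36,.38,.40):
  m=(abs(P[:,0]-x)<.005)&(P[:,2]>.026)&(P[:,2]<.034); Q=P[m,1]*1000; print(x,np.percentile(Q[Q<380],[2,98]).round(1) if (Q<380).any() else '',np.percentile(Q[Q>380],[2,98]).round(1) if (Q>380).any() else '')
print('blank');box(W,.32,.45,.36,.45,.10,.118)
"
```

```text
rim
n 2085 c [395.  378.6] LxW 136.2 93.2 long axis deg -87.38 med z 28.9 lo [346.5 309.9  26.3] hi [438.4 447.3  30.7]
0.36 [309.1 324.9] [440.6 444.6]
0.38 [310.1 314.1] [441.8 445.3]
0.4 [311.1 315.1] [442.6 446.7]
blank
n 2560 c [395.  403.4] LxW 41.9 18.0 long axis deg 0.36 med z 111.5 lo [374.3 394.4 106. ] hi [415.5 412.1 113. ]
```

```bash
python3 -m inch '[0.02,-0.002,0,-1.5,-0.7,0.8,0.01,0.03,0,0,0,0,0,0.01,0.01,0,0,0,0,0,0.01,0,0,0,0,0,0,0.01]' |tail -2
python3 -c "
from h import *
st();plan([.433,.4045,.032],92.8,True)"
```

```text
force: [0.2, 0.1, -3.0]
opening: 0.0179
t 46.88 tcp [0.4336 0.4026 0.2194] grasp [0.4338 0.403  0.0604] ydir 92.56 tilt 0.19 F [ 0.2  0.1 -3. ] op 0.0179 j [  61.8   23.1  -22.8    0.   -43.9 -149.2]
total d [ 0.0284  0.0019 -0.0005] rv [-0.24  0.1  -0.16] n 1
per row d(tool now) [ 0.0284  0.0019 -0.0005] rv [-0.24  0.1  -0.16]
```

```bash
python3 -m inch '[0.015,0.001,0,-0.2,0,-0.2,0.01,0.012,0,0,0,0,0,0.01,0.003,0,0,0,0,0,0.01,0,0,0,0,0,0,0.01]' |tail -2
python3 -c "
from h import *
st();plan([.433,.4045,.032],92.8,True)"
```

```text
force: [-0.6, 0.4, -3.2]
opening: 0.0177
t 47.38 tcp [0.4342 0.4042 0.1892] grasp [0.4347 0.4044 0.0302] ydir 92.76 tilt 0.21 F [-0.6  0.4 -3.2] op 0.0177 j [  61.9   25.5  -24.     0.2  -40.3 -149.3]
total d [-0.0018  0.0003 -0.0011] rv [-0.04  0.2  -0.06] n 1
per row d(tool now) [-0.0018  0.0003 -0.0011] rv [-0.04  0.2  -0.06]
```

```bash
python3 -m inch '[0,0,0,0,0,0,0.026,0,0,0,0,0,0,0.026,0,0,0,0,0,0,0.026,-0.03,0,0,0,0,0,0.026,-0.05,0,0,0,0,0,0.04,-0.05,0,0,0,0,0,0.05,0,-0.05,0,0,0,0,0.05,0,-0.05,0,0,0,0,0.05,0,-0.05,0,0,0,0,0.05,0,0,0,0,0,0,0.05]' |tail -2
python3 -c "
from h import *
st();s,W=snap('scene','sc25');box(W,.36,.52,.05,.13,.012,.03);print('in tray');box(W,.35,.52,.32,.44,.012,.04)
plan([.4437,.0815,.12],91.5,True)
cv2.imwrite('pics/sc25c.png',cv2.resize(s['color'][150:290,300:520],None,fx=3.5,fy=3.5)[:,:,::-1])"
```

```text
force: [0.4, -0.0, -0.1]
opening: 0.0497
t 48.62 tcp [0.4415 0.2515 0.3273] grasp [0.4431 0.2527 0.1684] ydir 92.94 tilt 0.72 F [ 0.4 -0.  -0.1] op 0.0497 j [  51.9    8.5  -26.7    0.2  -54.1 -139.1]
n 153 c [445.5  82.1] LxW 118.6 19.2 long axis deg 1.73 med z 21.0 lo [388.8  71.8  12.8] hi [503.6  91.3  24.8]
in tray
n 447 c [435. 380.] LxW 170.0 119.5 long axis deg -0.15 med z 24.0 lo [350.4 321.4  12.1] hi [519.8 439.2  34.6]
total d [ 0.0472 -0.1717 -0.0077] rv [ 1.48  0.64 -0.46] n 3
per row d(tool now) [ 0.0157 -0.0572 -0.0026] rv [ 0.49  0.21 -0.15]
```

View pics/sc25c.png

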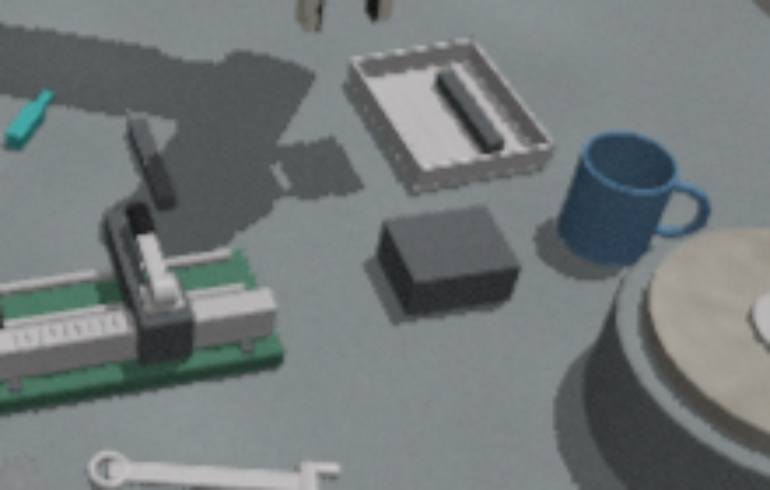

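Blank B lies in the tray and blank A hasn't moved. I'll fetch A next.

```bash
python3 -m inch '[0.005,-0.057,-0.003,0.5,0.2,-0.2,0.05,0.015,-0.057,-0.003,0.5,0.2,-0.2,0.05,0.02,-0.057,-0.003,0.5,0.2,0,0.05,0,0,0,0,0,0,0.05,0.02,0,0,0,0,0,0.05,0.02,0,0,0,0,0,0.05,0,0,0,0,0,0,0.05]' |tail -2
python3 -c "
from h import *
st();plan([.4437,.0815,.06],91.5,True)
s,W=snap('wrist','w26');W[235:]=np.nan;box(W,.35,.55,.04,.13,.013,.022)"
```

```text
force: [0.1, -0.1, 0.8]
opening: 0.0502
t 49.55 tcp [0.4449 0.0844 0.2477] grasp [0.4463 0.0854 0.0887] ydir 91.77 tilt 0.62 F [ 0.1 -0.1  0.8] op 0.0502 j [  35.8    9.4  -38.7    0.   -41.3 -124.1]
total d [ 0.0286 -0.003  -0.0016] rv [ 0.27  0.52 -0.32] n 1
per row d(tool now) [ 0.0286 -0.003  -0.0016] rv [ 0.27  0.52 -0.32]
n 2315 c [425.1  80.9] LxW 77.2 17.8 long axis deg 2.0 med z 17.1 lo [386.9  71.7  15.3] hi [463.1  90.2  18.6]
```

```bash
python3 -m inch '[0.025,-0.003,-0.002,0.2,0.5,-0.3,0.05,0.025,0,0,0,0,0,0.05,0.012,0,0,0,0,0,0.05,0,0,0,0,0,0,0.05]' |tail -2
python3 -c "
from h import *
st();plan([.4437,.0815,.024],91.6,True)"
```

```text
force: [-0.7, 0.5, 0.3]
opening: 0.0498
t 50.1 tcp [0.4469 0.0858 0.1891] grasp [0.4482 0.0866 0.0301] ydir 91.84 tilt 0.57 F [-0.7  0.5  0.3] op 0.0498 j [ 3.580e+01  1.540e+01 -4.190e+01  1.000e-01 -3.210e+01 -1.241e+02]
total d [ 0.006  -0.0042 -0.0034] rv [ 0.24  0.51 -0.26] n 1
per row d(tool now) [ 0.006  -0.0042 -0.0034] rv [ 0.24  0.51 -0.26]
```

```bash
python3 -m inch '[0.006,-0.005,-0.003,0.2,0.5,-0.3,0.05,0,0,0,0,0,0,0.05,0,0,0,0,0,0,0.01,0,0,0,0,0,0,0.01,0,0,0,0,0,0,0.01,0,0,0,0,0,0,0.01,0,0,0,0,0,0,0.01]' |tail -2
python3 -c "
from h import *
st()"
python3 -m inch '[-0.03,0,0,0,0,0,0.01,-0.05,0,0,0,0,0,0.01,-0.04,0,0,0,0,0,0.01,0,0,0,0,0,0,0.01]' |tail -2
python3 -c "
from h import *
st();plan([.4345,.3565,.12],92.8,True)"
```

```text
force: [0.3, -0.1, -0.8]
opening: 0.0176
t 50.98 tcp [0.4449 0.0812 0.1851] grasp [0.4455 0.0814 0.0261] ydir 91.65 tilt 0.21 F [ 0.3 -0.1 -0.8] op 0.0176 j [ 3.550e+01  1.570e+01 -4.230e+01  1.000e-01 -3.180e+01 -1.239e+02]
force: [-0.7, -0.1, -3.0]
opening: 0.0176
t 51.48 tcp [0.4434 0.0804 0.3067] grasp [0.4432 0.0802 0.1477] ydir 91.6 tilt 0.14 F [-0.7 -0.1 -3. ] op 0.0176 j [  35.5    4.6  -34.4    0.   -51.1 -123.9]
total d [ 0.0273  0.2762 -0.0012] rv [-1.2  -0.11  0.08] n 5
per row d(tool now) [ 0.0055  0.0552 -0.0002] rv [-0.24 -0.02  0.02]
```

```bash
python3 -m inch '[0,0.03,0,-0.3,0,0,0.01,0,0.045,0,-0.3,0,0,0.01,0,0.045,0,-0.3,0,0,0.01,0,0.045,0,-0.3,0,0,0.01,0,0.045,0,-0.3,0,0,0.01,0,0.035,0,-0.3,0,0,0.01,0,0.02,0,-0.3,0,0,0.01,0,0.008,0,0,0,0,0.01,0,0,0,0,0,0,0.01,0,0,0,0,0,0,0.01]' |tail -2
python3 -c "
from h import *
st();plan([.4345,.3565,.06],92.8,True)"
```

```text
force: [-0.3, 0.3, -2.8]
opening: 0.0179
t 52.73 tcp [0.4275 0.3561 0.2932] grasp [0.4249 0.3538 0.1342] ydir 93.4 tilt 1.27 F [-0.3  0.3 -2.8] op 0.0179 j [  59.8   15.6  -22.2   -0.5  -53.4 -146.1]
total d [0.074  0.001  0.0083] rv [ 0.6  -0.99  0.79] n 2
per row d(tool now) [0.037  0.0005 0.0041] rv [ 0.3  -0.49  0.4 ]
```

```bash
python3 -m inch '[0.02,0.001,0.008,0.6,-1,0.8,0.01,0.03,0,0,0,0,0,0.01,0.02,0,0,0,0,0,0.01,0,0,0,0,0,0,0.01]' |tail -2
python3 -c "
from h import *
st();plan([.4345,.3565,.032],92.8,True);s,W=snap('wrist','w27')
W[225:]=np.nan;print('held');box(W,.32,.45,.33,.38,.045,.07);print('B');box(W,.35,.45,.38,.43,.016,.026)"
```

```text
force: [-0.5, 0.5, -1.9]
opening: 0.0174
t 53.23 tcp [0.4363 0.3536 0.2232] grasp [0.4366 0.3541 0.0642] ydir 92.55 tilt 0.2 F [-0.5  0.5 -1.9] op 0.0174 j [  59.    20.5  -26.5    0.   -42.8 -146.5]
total d [ 0.0322  0.0029 -0.0017] rv [-0.25  0.13 -0.15] n 1
per row d(tool now) [ 0.0322  0.0029 -0.0017] rv [-0.25  0.13 -0.15]
held
n 2702 c [399.7 351.3] LxW 44.4 18.0 long axis deg 1.72 med z 55.2 lo [377.6 342.2  48. ] hi [421.3 360.3  56.7]
B
n 2209 c [389.6 407.2] LxW 76.9 49.2 long axis deg 3.06 med z 21.0 lo [350.7 391.5  16.4] hi [427.5 417.1  24.4]
```

View pics/w27.png

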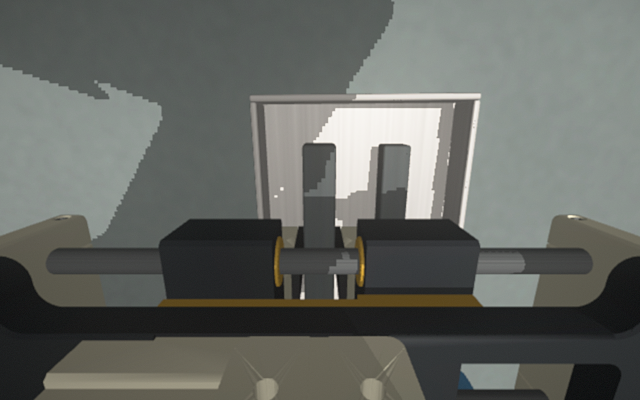

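```bash
python3 -m inch '[0.018,0.001,-0.001,-0.2,0,-0.1,0.01,0.013,0,0,0,0,0,0.01,0.002,0,0,0,0,0,0.01,0,0,0,0,0,0,0.01]' |tail -2
python3 -c "
from h import *
st()"
```

```text
force: [0.6, -0.3, -2.8]
opening: 0.0175
t 53.77 tcp [0.4371 0.3556 0.1946] grasp [0.4382 0.3568 0.0356] ydir 92.75 tilt 0.59 F [ 0.6 -0.3 -2.8] op 0.0175 j [  59.1   22.9  -27.9    0.2  -38.7 -146.5]
```

```bash
python3 -m inch '[0.005,-0.002,-0.003,0,0.4,-0.5,0.01,0,0,0,0,0,0,0.01,0,0,0,0,0,0,0.026,0,0,0,0,0,0,0.026,0,0,0,0,0,0,0.026]' |tail -2
python3 -c "
from h import *
st()"
python3 -m inch '[-0.03,0,0,0,0,0,0.026,-0.05,0,0,0,0,0,0.04,-0.06,0,0,0,0,0,0.05,-0.06,-0.0,0,0,0,0,0.05,0,0,0.05,0,0,0,0.05,0,0,0.05,0,0,0,0.05,0,0,0.03,0,0,0,0.05,0,0,0,0,0,0,0.05,0,0,0,0,0,0,0.05]' |tail -2
python3 -c "
from h import *
st();s,W=snap('wrist','w28');s,W=snap('scene','sc28');s,W=snap('side','s28')
W=np.load('sc28.npz')['W'];print('plate');box(W,.55,.58,-.01,.06,.062,.08)"
```

```text
force: [-0.3, 0.3, -0.4]
opening: 0.0257
t 54.4 tcp [0.4346 0.3544 0.1914] grasp [0.4351 0.3545 0.0324] ydir 92.8 tilt 0.16 F [-0.3  0.3 -0.4] op 0.0257 j [  59.2   23.1  -28.2    0.2  -38.7 -146.6]
force: [-0.4, -0.2, 0.2]
opening: 0.0501
t 55.52 tcp [0.567  0.3605 0.4014] grasp [0.5681 0.3611 0.2425] ydir 92.9 tilt 0.43 F [-0.4 -0.2  0.2] op 0.0501 j [  49.1   20.2   -0.3    0.2  -69.1 -136.2]
plate
n 25 c [570.3  20.6] LxW 18.4 15.1 long axis deg 4.65 med z 73.1 lo [561.   13.2  66.1] hi [579.5  27.9  76.3]
```

View pics/w28.png

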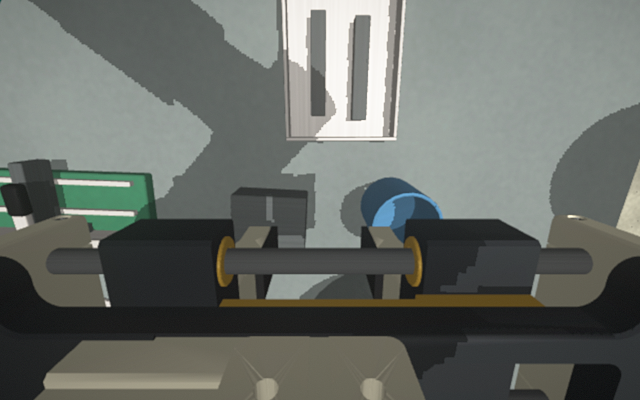

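View pics/sc28.png

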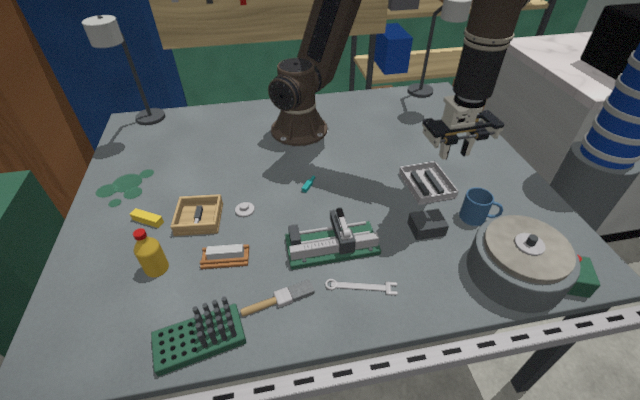

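View pics/s28.png

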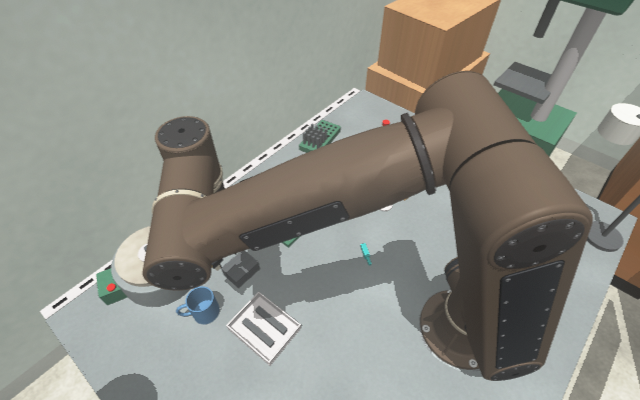

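```bash
python3 -c "
from h import *
W=np.load('sc28.npz')['W'];print('lever');Q=box(W,.575,.66,.02,.05,.085,.16)
for x in (.59,.605,.64): m=abs(Q[:,0]-x)<.006; print(x,(np.median(Q[m],0)*1000).round(1))
print('bar');box(W,.56,.70,-.36,-.22,.036,.046)
print('anvil');box(W,.575,.642,-.13,-.05,.050,.060);print('flange');box(W,.40,.50,-.29,-.19,.006,.03)
W=cloud(dict(np.load('scene0.npz')));print('flange0');box(W,.40,.50,-.29,-.19,.006,.03)
print(ctrl.close_job())"
```

```text
lever
n 128 c [617.5  35.2] LxW 76.4 17.7 long axis deg -0.42 med z 94.9 lo [579.7  26.5  87.9] hi [654.8  43.6 100. ]
0.59 [589.8  33.9  98.3]
0.605 [603.7  32.3  97.7]
0.64 [639.5  34.8  93.1]
bar
n 334 c [ 622.7 -297.4] LxW 99.5 32.5 long axis deg 85.44 med z 42.4 lo [ 605.8 -346.1   36.5] hi [ 640.6 -248.2   45.5]
anvil
n 164 c [ 611.1 -100.3] LxW 61.0 27.9 long axis deg 0.73 med z 56.5 lo [ 582.4 -114.1   50.8] hi [641.3 -86.8  59.5]
flange
n 236 c [ 453.7 -238.2] LxW 92.7 92.0 long axis deg -89.86 med z 13.5 lo [ 410.1 -270.8    6.1] hi [ 482.2 -200.6   28.9]
flange0
n 236 c [ 449.1 -248.4] LxW 91.7 87.3 long axis deg -5.33 med z 13.1 lo [ 409.1 -278.5    6.1] hi [ 477.6 -209.8   29.5]
the job is handed in; nothing more can be done
None
```

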